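Tighten the filter cover's four knobs crosswise in two passes

TASK

Hand-tighten the four black T-bar knobs on the filter housing's cover by turning them clockwise, crosswise and in two passes, so that the cover beds down evenly: first bring a knob and then the one diagonally opposite to just snug (about 0.2 N m more than it takes to turn it loose), then the other two; when all four are snug, go round in the same crosswise way again until each is tight (about 0.5 N m more than loose). Feel the resistance rather than count turns, never overtighten a knob, do not lean on the cover, and leave the things around alone.

Things in the scene. Friction and masses are not known exactly. Their poses are not given: they have to be found in the camera images.
- housing: blue filter housing fixed to the bench, foot 150 x 150 mm, 166 mm over brass ports along its own x; square 136 mm aluminium cover, top face 62 mm above the bench, with a round sight glass 3 mm proud in the middle. Origin: centre of its underside. The knobs stand on the cover at (+-45, +-45) mm in this frame; a and c are diagonally opposite, b and d too.
- knob_a: black T-bar knob at the housing's -x +y corner. Bar 42 mm long (own x), 14 wide (own y; pinch across it), 26 high, on a 15 mm stem with a 27 mm flange up to 8 mm above the cover. Origin: on the upright turning axis at the bar's middle, 36 mm above the cover; keeps its height. Bar direction arbitrary. The bar yields on its stem by a rubber bush, 4 N m/rad, and springs back when let go.
- knob_b: black T-bar knob at its +x +y corner. Bar 42 mm long (own x), 14 wide (own y; pinch across it), 26 high, on a 15 mm stem with a 27 mm flange up to 8 mm above the cover. Origin: on the upright turning axis at the bar's middle, 36 mm above the cover; keeps its height. Bar direction arbitrary. The bar yields on its stem by a rubber bush, 4 N m/rad, and springs back when let go.
- knob_c: black T-bar knob at its +x -y corner. Bar 42 mm long (own x), 14 wide (own y; pinch across it), 26 high, on a 15 mm stem with a 27 mm flange up to 8 mm above the cover. Origin: on the upright turning axis at the bar's middle, 36 mm above the cover; keeps its height. Bar direction arbitrary. The bar yields on its stem by a rubber bush, 4 N m/rad, and springs back when let go.
- knob_d: black T-bar knob at its -x -y corner. Bar 42 mm long (own x), 14 wide (own y; pinch across it), 26 high, on a 15 mm stem with a 27 mm flange up to 8 mm above the cover. Origin: on the upright turning axis at the bar's middle, 36 mm above the cover; keeps its height. Bar direction arbitrary. The bar yields on its stem by a rubber bush, 4 N m/rad, and springs back when let go.
- turn_a (a joint): turn of knob_a's stem since the start, rad, + clockwise from above (tightens); stays where left. Loose for the first 0.1 to 0.7 rad (hidden, differs), turning at 0.6 N m (0.4 to 0.6 felt once stopped); then grows about 1 N m/rad, 0.009 per N of clamping. Snug: 0.2 N m above its loose moment (0.1 to 0.28). Tight: 0.5 above (0.35 to 0.57). Over 0.7 above damages the cover.
- turn_b (a joint): turn of knob_b's stem since the start, rad, + clockwise from above (tightens); stays where left. Loose for the first 0.1 to 0.7 rad (hidden, differs), turning at 0.6 N m (0.4 to 0.6 felt once stopped); then grows about 1 N m/rad, 0.009 per N of clamping. Snug: 0.2 N m above its loose moment (0.1 to 0.28). Tight: 0.5 above (0.35 to 0.57). Over 0.7 above damages the cover.
- turn_c (a joint): turn of knob_c's stem since the start, rad, + clockwise from above (tightens); stays where left. Loose for the first 0.1 to 0.7 rad (hidden, differs), turning at 0.6 N m (0.4 to 0.6 felt once stopped); then grows about 1 N m/rad, 0.009 per N of clamping. Snug: 0.2 N m above its loose moment (0.1 to 0.28). Tight: 0.5 above (0.35 to 0.57). Over 0.7 above damages the cover.
- turn_d (a joint): turn of knob_d's stem since the start, rad, + clockwise from above (tightens); stays where left. Loose for the first 0.1 to 0.7 rad (hidden, differs), turning at 0.6 N m (0.4 to 0.6 felt once stopped); then grows about 1 N m/rad, 0.009 per N of clamping. Snug: 0.2 N m above its loose moment (0.1 to 0.28). Tight: 0.5 above (0.35 to 0.57). Over 0.7 above damages the cover.
- stud_a: steel stud and washer that carry knob_a; fixed. Origin: on the turning axis at the cover's top face
- stud_b: steel stud and washer that carry knob_b; fixed. Origin: on the turning axis at the cover's top face
- stud_c: steel stud and washer that carry knob_c; fixed. Origin: on the turning axis at the cover's top face
- stud_d: steel stud and washer that carry knob_d; fixed. Origin: on the turning axis at the cover's top face
- oil_can: orange oil can with a spout, 112 mm across, 130 mm high, bystander; origin at the centre of its underside
- spanner_17: steel spanner lying on the bench, 182 x 66 x 7 mm, bystander; origin at the centre of its underside
- hex_bolt_m16: steel hexagon bolt lying on the bench, 56 x 52 x 26 mm, bystander; origin at the centre of its underside

How it is judged (in metres and radians):
On the way, in this order (a step that is already met when the one before it is completed fails the run):
1. Two diagonally opposite knobs are snug (7 to 31 N clamping force), the other two still loose (((contact force between knob_a and stud_a between 7 and 31 N and contact force between knob_c and stud_c between 7 and 31 N and contact force between knob_b and stud_b below 3 N and contact force between knob_d and stud_d below 3 N) or (contact force between knob_b and stud_b between 7 and 31 N and contact force between knob_d and stud_d between 7 and 31 N and contact force between knob_a and stud_a below 3 N and contact force between knob_c and stud_c below 3 N))), for 0.2 s.
2. All four knobs are snug (7 to 31 N) (contact force between knob_a and stud_a between 7 and 31 N and contact force between knob_b and stud_b between 7 and 31 N and contact force between knob_c and stud_c between 7 and 31 N and contact force between knob_d and stud_d between 7 and 31 N), for 0.2 s.
3. Two diagonally opposite knobs are tight (34 to 66 N), the other two still only snug (5 to 33 N) (((contact force between knob_a and stud_a between 34 and 66 N and contact force between knob_c and stud_c between 34 and 66 N and contact force between knob_b and stud_b between 5 and 33 N and contact force between knob_d and stud_d between 5 and 33 N) or (contact force between knob_b and stud_b between 34 and 66 N and contact force between knob_d and stud_d between 34 and 66 N and contact force between knob_a and stud_a between 5 and 33 N and contact force between knob_c and stud_c between 5 and 33 N))), for 0.2 s.
At the end, for the whole second after the job is handed in: All four knobs are tight, each clamping the cover with 34 to 66 N (about 0.3 to 0.6 N m over its loose turning moment), and at rest (contact force between knob_a and stud_a between 34 and 66 N and contact force between knob_b and stud_b between 34 and 66 N and contact force between knob_c and stud_c between 34 and 66 N and contact force between knob_d and stud_d between 34 and 66 N and velocity of joint each of turn_a, turn_b, turn_c, turn_d below 0.1 rad/s); the robot touches nothing.
It fails at once if A knob is overtightened (more than 78 N clamping force, about 0.7 N m over loose) (contact force between knob_a and stud_a above 78 N or contact force between knob_b and stud_b above 78 N or contact force between knob_c and stud_c above 78 N or contact force between knob_d and stud_d above 78 N).
It fails at once if A knob is taken beyond snug (over 33 N clamping force) while another is still loose (under 5 N) ((contact force between knob_a and stud_a above 33 N and (contact force between knob_b and stud_b below 5 N or contact force between knob_c and stud_c below 5 N or contact force between knob_d and stud_d below 5 N)) or (contact force between knob_b and stud_b above 33 N and (contact force between knob_a and stud_a below 5 N or contact force between knob_c and stud_c below 5 N or contact force between knob_d and stud_d below 5 N)) or (contact force between knob_c and stud_c above 33 N and (contact force between knob_a and stud_a below 5 N or contact force between knob_b and stud_b below 5 N or contact force between knob_d and stud_d below 5 N)) or (contact force between knob_d and stud_d above 33 N and (contact force between knob_a and stud_a below 5 N or contact force between knob_b and stud_b below 5 N or contact force between knob_c and stud_c below 5 N))).
It fails at once if The robot leans on the housing or its cover with more than 15 N (contact force between any of the arm, the fingers and housing above 15 N).
It fails at once if The oil can, the spanner or the bolt is moved by more than 15 mm (distance of any of oil_can, spanner_17, hex_bolt_m16 from where it was at the start of the episode above 0.015 m).
It also fails if it takes over 72 s, if anything falls off the work surface, if the arm or the gripper's body presses on something with over 40 N, if the wrist force passes 120 N, or if a joint passes its speed limit or range.

ROBOT

A 7-joint arm with a two-finger parallel gripper is mounted at the origin on a cart in front of the work surface, level with it; the furniture and walls round the work are solid. World frame = base frame: x ahead of the robot, y to its left, z up, the work surface at z = 0. Lengths are in mm, angles in degrees, forces in N, time in s.
With the tool pointing down it reaches from about 425 to 950 mm from the base axis. Payload 4.7 kg.
Tool frame: the origin (TCP) lies midway between the tips of the shut fingers; the grasp point (between the pads) lies 19 mm behind it; z points along the fingers, y is the line along which they close (so a half turn about z gives the same grasp; the last joint's range is limited). The gripper opens to 85 mm and grips with 20 to 120 N. Pads are 22 mm wide; open, the fingers measure 114 mm over their backs; the gripper's body (76 mm by 85 mm) begins 54 mm behind the grasp point. The pads swing forward as they close: fully open they stand 13 mm farther back than shut.
Start: joints at [-75.281, 26.849, -2.785, 87.806, 1.381, 65.374, -4.715], TCP at [190.257, 647.652, 206.635] pointing down, gripper open.
Joint ranges: [-148.3, 148.3], [-19.14, 114.17], [-79.39, 73.82], [5.75, 140.21], [-59.74, 239.74], [12.07, 113.84], [-152.46, 152.46]. Speed limits (degrees/s): [147.25, 147.25, 180, 180, 180, 180, 180].

INTERFACE

Orientations are given as a 3x3 rotation matrix whose columns are the frame's x, y, z axes.
In Python, from bench import status, optics, hand_in gives the robot as it stands.
- The arm moves only by the tool drive_tool, never from a script. Its argument "steps" is a list of rows, each a list of 3 entries, a list of its own where there are three numbers: the opening, from 0 (shut) to 1 (fully open), then the shift along the tool's x, y, z in units of 30 mm (1.0 is 30 mm), then the turn about the tool's z in units of 5 degrees (1.0 is 5 degrees). A call has exactly 5 rows; each row is the pose to reach, as a shift and turn from the pose commanded when the call began, along the tool's axes at that moment; what a row does not reach only later rows make up. A row lasts 1/12 s, in which the tool goes at most 41.7 mm and 7.16 degrees, less where a joint would pass 70% of its speed; a pose out of reach is approached as far as the arm can. A call with a gripper value outside its range is refused whole. The fingers move at their own pace and stop on an object; "newtons" is the grip in N (left out, the last holds). Time passes only in rows, so rows that repeat a pose let the fingers close, or fill a call up. It gives the time, the measured TCP pose, the force and the opening at its end, in the units of the state.
- status.sense(): the state, without advancing time (a new reading comes with each control period).
- optics.camera(name): name is "scene" or "top" or "wrist"; returns the picture (384x512x3 uint8, blue, green, red); there is no depth.
- optics.camera_model(name): a dict with "mtx" (3x3 intrinsics, pixels), "pose" (4x4, takes a point from camera to world coordinates). Camera axes: x right, y up, looking along -z (the intrinsics and any distortion apply to the point x, -y, -z); pixel columns grow to the right and rows downward; lengths in mm; the calibration is good to about 2 mm. A picture is of the moment at which its call begins: read the wrist's pose just before it. camera_model takes no time and is no camera call; for the wrist camera it gives the pose at the moment of the call.
- hand_in(): hands the job in, once; it reports no verdict.
The state is a dict: "clock": time; "joint_positions": joint angles; "qd": joint speeds; "joint_torque": joint torques, N m; "eef_pos": TCP position; "tcp_rot": TCP orientation; "wrist_force": force on the tool from outside, world axes, zero at the start; "wrist_torque": the same for the moment, N m; "gripper_width": opening from 0.0 (shut) to 1.0 (fully open).
Only numpy, scipy, OpenCV 4.12 (cv2) and the standard library are available. Lean on these libraries where they do the work, as an engineer would, in place of code of your own. Each camera call takes 0.05 s, during which the arm holds its last target. There are 200 camera calls.

## Working session

There is one attempt and no reset: what is moved stays moved. The work goes in short steps, Python scripts to look and compute and a tool call to move; the robot and the scene stay as the last step left them, time stands still between calls to the robot, and variables do not carry over. Pictures are saved under pics/ and viewed, on a budget of 10 in all, crops included, one or two more only if the job needs it, and the job is handed in when it is done.

Besides the shell and the picture viewer there is one more tool, called after "Emit:" by a JSON object that holds its "api" and its "payload". drive_tool: Moves the arm, as the interface text tells. Its arguments: {"type":"object","properties":{"steps":{"type":"array","items":{"type":"array"}},"newtons":{"type":"number"}},"required":["steps"]}

```bash
ls; mkdir -p pics
python3 - <<'E'
from bench import status, optics
import cv2,numpy as np
s=status.sense(); print(s)
a=optics.camera("top"); b=optics.camera("scene")
cv2.imwrite("pics/top0.png",a); cv2.imwrite("pics/scene0.png",b)
for n in("top","scene","wrist"):
    m=optics.camera_model(n); print(n,{k:(np.round(v,3).tolist() if hasattr(v,'__len__') else v) for k,v in m.items()})
E
```

```text
pics
{'clock': 0.0, 'joint_positions': array([-75.28074889,  26.89892357,  -2.78475214,  87.87519706,
         1.38061722,  65.37484243,  -4.71707575]), 'qd': array([-0.04852584, -0.03881245,  0.05971862,  0.09502396,  0.09634167,
        0.00440508, -0.02426911]), 'joint_torque': array([-8.58091717e-04, -5.10293663e+01, -4.68900218e-02, -2.37716085e+01,
        1.07028085e-02,  7.67764344e-03,  3.85500655e-06]), 'eef_pos': array([190.10315106, 647.00336634, 205.53157795]), 'tcp_rot': array([[-9.59439214e-01,  2.81915132e-01, -5.02335679e-04],
       [ 2.81915571e-01,  9.59437234e-01, -1.95070300e-03],
       [-6.79731387e-05, -2.01319720e-03, -9.99997971e-01]]), 'wrist_force': array([ 0.45717418, -0.76320348,  0.41341451]), 'wrist_torque': array([-0.04578757,  0.00410146, -0.07309243]), 'gripper_width': 1.001306615466495}
top {'mtx': [[444.58, 0.0, 257.261], [0.0, 444.58, 190.939], [0.0, 0.0, 1.0]], 'pose': [[0.025, 0.989, -0.149, 408.103], [-1.0, 0.024, -0.012, -203.641], [-0.008, 0.149, 0.989, 1125.95], [0.0, 0.0, 0.0, 1.0]]}
scene {'mtx': [[391.234, 0.0, 256.731], [0.0, 391.234, 189.608], [0.0, 0.0, 1.0]], 'pose': [[-0.869, 0.352, -0.348, 268.877], [-0.495, -0.633, 0.596, 311.379], [-0.01, 0.689, 0.724, 695.008], [0.0, 0.0, 0.0, 1.0]]}
wrist {'mtx': [[340.246, 0.0, 249.52], [0.0, 340.246, 187.242], [0.0, 0.0, 1.0]], 'pose': [[0.282, -0.917, -0.283, 119.233], [0.959, 0.269, 0.084, 667.607], [-0.001, -0.296, 0.955, 372.568], [0.0, 0.0, 0.0, 1.0]]}
```

View pics/top0.png

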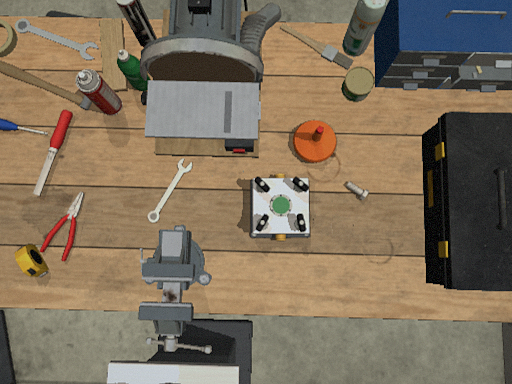

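View pics/scene0.png

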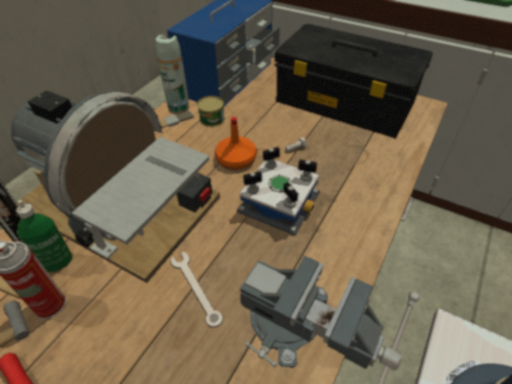

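The top view shows the cover around (280,206), with the knobs near (262,184), (300,184), (262,222) and (301,222). The ports lie along the image vertical, which is about world x. The oil can is at (315,140) and the bolt at (357,189).

```bash
cat > h.py <<'E'
import numpy as np,cv2
from bench import status,optics
def ray(m,px,z):
    K=np.array(m["mtx"]);P=np.array(m["pose"])
    q=np.linalg.solve(K,[px[0],px[1],1.]);d=P[:3,:3]@[q[0],-q[1],-q[2]]
    o=P[:3,3];return o+d*(z-o[2])/d[2]
def proj(m,p):
    P=np.array(m["pose"]);c=P[:3,:3].T@(np.array(p)-P[:3,3]);u=np.array(m["mtx"])@[c[0],-c[1],-c[2]];return u[:2]/u[2]
E
python3 - <<'E'
from h import *
im=cv2.imread("pics/top0.png");m=optics.camera_model("top")
roi=np.zeros(im.shape[:2],np.uint8);roi[170:246,242:318]=1
hsv=cv2.cvtColor(im,cv2.COLOR_BGR2HSV)
g=((hsv[...,1]>80)&(hsv[...,0]>40)&(hsv[...,0]<90)&(roi>0)).astype(np.uint8)
y,x=np.nonzero(g);print("glass",len(x),ray(m,(x.mean(),y.mean()),65))
w=((hsv[...,1]<40)&(hsv[...,2]>150)&(roi>0)).astype(np.uint8)
y,x=np.nonzero(w);r=cv2.minAreaRect(np.c_[x,y].astype(np.float32));print(r)
B=[ray(m,p,62) for p in cv2.boxPoints(r)];print(np.round(B,1),np.mean(B,0),[np.linalg.norm(B[i]-B[i-1]) for i in range(4)])
k=((hsv[...,2]<60)&(roi>0)).astype(np.uint8)
n,l,st,c=cv2.connectedComponentsWithStats(k)
for i in range(1,n):
    if st[i,4]>30:
        y,x=np.nonzero(l==i);r=cv2.minAreaRect(np.c_[x,y].astype(np.float32));print(st[i],np.round(ray(m,c[i],98),1),r)
s=status.sense();print(s["eef_pos"],s["tcp_rot"].round(3).tolist())
E
```

```text
glass 216 [ 536.73961297 -247.990242     65.        ]
((281.0, 206.5), (56.0, 57.0), 0.0)
[[ 462.  -183.6   62. ]
 [ 600.  -179.9   62. ]
 [ 603.3 -315.9   62. ]
 [ 465.3 -317.    62. ]] [ 532.6417024  -249.10628054   62.        ] [np.float64(133.43237160940728), np.float64(138.08411221431686), np.float64(136.02434150233077), np.float64(137.96262361026254)]
[255 177  14  15  82] [ 578.4 -200.9   98. ] ((261.5000305175781, 184.50003051757812), (16.970561981201172, 5.656853675842285), 45.0)
[293 177  16  14  91] [ 580.8 -291.1   98. ] ((299.9268493652344, 184.3414764404297), (17.179113388061523, 6.871645927429199), 38.65980911254883)
[249 180   3  57 110] [ 524.6 -176.7   98. ] ((250.0, 208.0), (56.0, 2.0), 90.0)
[256 215  12  16  76] [ 488.9 -203.7   98. ] ((261.8846130371094, 222.42306518554688), (5.824352264404297, 16.91835594177246), 33.6900634765625)
[297 214   8  18  84] [ 492.4 -292.9   98. ] ((300.4411926269531, 222.26475524902344), (17.220029830932617, 6.5484619140625), 75.96376037597656)
[190.105255   647.08728926 205.64789314] [[-0.959, 0.282, -0.0], [0.282, 0.959, -0.002], [-0.0, -0.002, -1.0]]
```

Emit:
{"api": "drive_tool", "payload": {"steps": [[1,[-1.1,-0.62,-0.27],0],[1,[-2.2,-1.24,-0.54],0],[1,[-3.3,-1.86,-0.81],0],[1,[-4.4,-2.48,-1.08],0],[1,[-5.5,-3.1,-1.35],0]]}}

```text
clock: 0.52
eef_pos: [323.2, 510.2, 247.0]
tcp_rot: [[-0.96, 0.282, -0.0], [0.282, 0.96, -0.001], [0.0, -0.001, -1.0]]
wrist_force: [1.2, 0.3, -0.3]
gripper_width: 1.003
```

Emit:
{"api": "drive_tool", "payload": {"steps": [[1,[-1.1,-0.62,-0.27],0],[1,[-2.2,-1.24,-0.54],0],[1,[-3.3,-1.86,-0.81],0],[1,[-4.4,-2.48,-1.08],0],[1,[-5.5,-3.1,-1.35],0]]}}

```text
clock: 0.93
eef_pos: [455.2, 374.4, 287.7]
tcp_rot: [[-0.959, 0.282, -0.001], [0.282, 0.959, -0.0], [0.0, -0.0, -1.0]]
wrist_force: [-0.4, -0.7, 0.7]
gripper_width: 1.001
```

Emit:
{"api": "drive_tool", "payload": {"steps": [[1,[-1.1,-0.67,-0.3],0],[1,[-1.75,-1.83,-0.3],0],[1,[-2.4,-2.99,-0.3],0],[1,[-3.05,-4.15,-0.3],0],[1,[-3.7,-5.31,-0.3],0]]}}

```text
clock: 1.35
eef_pos: [515.9, 190.0, 296.2]
tcp_rot: [[-0.959, 0.282, -0.001], [0.282, 0.959, -0.0], [0.001, -0.0, -1.0]]
wrist_force: [-0.2, 0.6, 0.5]
gripper_width: 1.001
```

Emit:
{"api": "drive_tool", "payload": {"steps": [[1,[-0.65,-1.16,0],0],[1,[-1.3,-2.32,0],0],[1,[-1.95,-3.48,0],0],[1,[-2.6,-4.64,0],0],[1,[-3.25,-5.8,0],0]]}}

```text
clock: 1.77
eef_pos: [560.3, -4.3, 296.4]
tcp_rot: [[-0.959, 0.282, -0.0], [0.282, 0.959, 0.0], [0.001, 0.0, -1.0]]
wrist_force: [0.7, 0.2, 0.2]
gripper_width: 1.003
```

Emit:
{"api": "drive_tool", "payload": {"steps": [[1,[-0.22,-1.17,0.29],0],[1,[-0.44,-2.34,0.58],0],[1,[-0.66,-3.51,0.87],0],[1,[-0.88,-4.68,1.16],0],[1,[-1.1,-5.85,1.45],0]]}}

```text
clock: 2.18
eef_pos: [542.0, -181.6, 252.4]
tcp_rot: [[-0.959, 0.282, -0.0], [0.282, 0.959, 0.0], [0.001, 0.0, -1.0]]
wrist_force: [1.0, 0.3, -0.4]
gripper_width: 1.0
```

Emit:
{"api": "drive_tool", "payload": {"steps": [[0.5,[-0.22,-1.17,0.29],0],[0.5,[-0.44,-2.34,0.55],0],[0.5,[-0.44,-2.34,0.55],0],[0.5,[-0.44,-2.34,0.55],0],[0.5,[-0.44,-2.34,0.55],0]]}}

```text
clock: 2.6
eef_pos: [535.6, -250.4, 236.1]
tcp_rot: [[-0.96, 0.282, -0.001], [0.282, 0.96, 0.001], [0.001, 0.001, -1.0]]
wrist_force: [-0.5, 1.1, 0.3]
gripper_width: 0.5
```

Run:
```python
from h import *
import pickle
s=status.sense();m=optics.camera_model("wrist")
im=optics.camera("wrist");cv2.imwrite("pics/w1.png",im);pickle.dump(m,open("w1.pkl","wb"))
print(s["clock"],s["eef_pos"],s["joint_positions"].round(1),s["tcp_rot"].round(3).tolist(),s["wrist_force"],s["wrist_torque"],s["gripper_width"])
```

```text
2.6 [ 535.63056077 -250.361318    236.14652267] [  1.5  18.4  25.1  98.7  -8.5  64.8 102.8] [[-0.96, 0.282, -0.001], [0.282, 0.96, 0.001], [0.001, 0.001, -1.0]] [-0.46113911  1.06179363  0.33788396] [-0.00437449 -0.02559883 -0.02044136] 0.5001139685612134
```

View pics/w1.png

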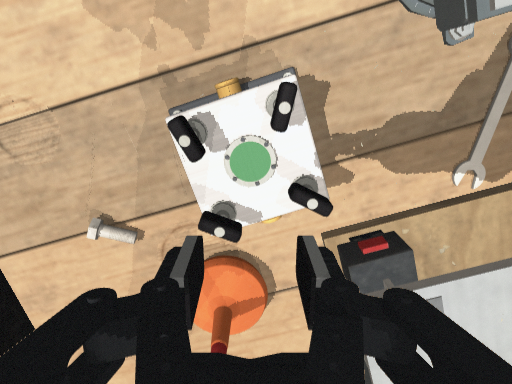

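Wrist view: four black bars with white dots on their tops, near (185,139), (285,107), (219,231) and (312,203). The sight glass is at (250,161). The oil can and bolt are clear of them.

```bash
cat > meas.py <<'E'
from h import *
def knobs(im,m,guess,z=111):
    v=im.max(2);out=[]
    dark=(v<70).astype(np.uint8)
    for g in guess:
        g=np.array(g);mk=np.zeros_like(dark);cv2.circle(mk,tuple(int(t) for t in g),40,1,-1)
        d=cv2.morphologyEx(dark*mk,cv2.MORPH_CLOSE,np.ones((9,9)))
        n,l,st,c=cv2.connectedComponentsWithStats(d)
        i=min((i for i in range(1,n) if st[i,4]>150),key=lambda i:np.linalg.norm(c[i]-g))
        y,x=np.nonzero(l==i);r=cv2.minAreaRect(np.c_[x,y].astype(np.float32))
        dot=(l==i)&(v>120);yy,xx=np.nonzero(dot);p=ray(m,(xx.mean(),yy.mean()),z)
        b=cv2.boxPoints(r);e=[b[1]-b[0],b[2]-b[1]];e=max(e,key=np.linalg.norm);c0=np.array(r[0])
        q=ray(m,c0+e/2,z)-ray(m,c0-e/2,z)
        out.append((p[:2],np.degrees(np.arctan2(q[1],q[0]))%180,np.linalg.norm(q),len(xx),r))
    return out
E
python3 - <<'E'
from meas import *
import pickle
im=cv2.imread("pics/w1.png");m=pickle.load(open("w1.pkl","rb"))
P=[]
for k in knobs(im,m,[(185,139),(285,107),(219,228),(312,200)]): print(np.round(k[0],1),round(k[1],1),round(k[2],1),k[3],np.round(k[4][1],1));P.append(k[0])
P=np.array(P);print(P.mean(0),[np.linalg.norm(P[i]-P[j]).round(1) for i,j in((0,1),(2,3),(0,2),(1,3),(0,3),(1,2))])
E
```

```text
[ 489.4 -294.9] 14.6 42.2 23 [50.3 22.4]
[ 492.3 -208. ] 150.8 40.4 24 [17.7 49.7]
[ 583.4 -300.3] 149.3 54.7 117 [43.4 52.6]
[ 582.3 -204.7] 46.4 44.5 90 [47.4 18.3]
[ 536.84516128 -251.95966507] [np.float64(87.0), np.float64(95.6), np.float64(94.1), np.float64(90.1), np.float64(129.5), np.float64(129.7)]
```

```bash
python3 - <<'E'
import re
t=open('meas.py').read()
t=t.replace("v<70","v<50").replace("(9,9)","(7,7)").replace("dot=(l==i)&(v>120)","core=np.zeros_like(dark);cv2.circle(core,tuple(int(t) for t in g),9,1,-1);dot=(core>0)&(v>130)&(cv2.erode(d,np.ones((3,3)))>0)")
open('meas.py','w').write(t)
E
python3 - <<'E'
from meas import *
import pickle
im=cv2.imread("pics/w1.png");m=pickle.load(open("w1.pkl","rb"))
P=[]
for k in knobs(im,m,[(185,140),(285,107),(219,231),(312,203)]): print(np.round(k[0],1),round(k[1],1),round(k[2],1),k[3],np.round(k[4][1],1));P.append(k[0])
P=np.array(P);print(P.mean(0),[np.linalg.norm(P[i]-P[j]).round(1) for i,j in((0,1),(2,3),(0,2),(1,3),(0,3),(1,2))])
E
```

```text
[nan nan] 14.4 39.7 0 [47.2 19. ]
[nan nan] 150.8 39.6 0 [17.2 48.7]
[nan nan] 145.3 57.3 0 [43. 55.]
[nan nan] 46.4 44.1 0 [47. 17.]
[nan nan] [np.float64(nan), np.float64(nan), np.float64(nan), np.float64(nan), np.float64(nan), np.float64(nan)]meas.py:11: RuntimeWarning: Mean of empty slice.
  core=np.zeros_like(dark);cv2.circle(core,tuple(int(t) for t in g),9,1,-1);dot=(core>0)&(v>130)&(cv2.erode(d,np.ones((3,3)))>0);yy,xx=np.nonzero(dot);p=ray(m,(xx.mean(),yy.mean()),z)
  ret = ret.dtype.type(ret / rcount)
```

```bash
cat > meas.py <<'E'
from h import *
def knobs(im,m,guess,z=111,R=26):
    v=im.max(2);out=[];H,W=v.shape;Y,X=np.mgrid[:H,:W]
    for g in guess:
        rr=np.hypot(X-g[0],Y-g[1]);d=v[rr<8];t=(float(d.min())+d.max())/2
        k=(rr<8)&(v>t);p=ray(m,(X[k].mean(),Y[k].mean()),z)
        dk=((rr<R)&(v<50)).astype(np.uint8);n,l,st,c=cv2.connectedComponentsWithStats(dk)
        i=1+np.argmax(st[1:,4]);y,x=np.nonzero(l==i);r=cv2.minAreaRect(np.c_[x,y].astype(np.float32))
        b=cv2.boxPoints(r);e=max([b[1]-b[0],b[2]-b[1]],key=np.linalg.norm);c0=np.array(r[0])
        q=ray(m,c0+e/2,z)-ray(m,c0-e/2,z)
        out.append(p[:2]);print(np.round(p[:2],1),"dir",round(np.degrees(np.arctan2(q[1],q[0]))%180,1),"rect",np.round(r[1],1),k.sum())
    return np.array(out)
E
python3 - <<'E'
from meas import *
import pickle
im=cv2.imread("pics/w1.png");m=pickle.load(open("w1.pkl","rb"))
P=knobs(im,m,[(185,140),(285,107),(219,231),(312,203)])
print(P.mean(0),[np.linalg.norm(P[i]-P[j]).round(1) for i,j in((0,1),(2,3),(0,2),(1,3),(0,3),(1,2))])
E
```

```text
[ 495.1 -297.6] dir 14.4 rect [47.2 19. ] 112
[ 492.5 -207.5] dir 150.8 rect [17.2 48.7] 118
[ 585.9 -295.5] dir 52.2 rect [43.1 19.8] 109
[ 582.8 -205.2] dir 46.4 rect [45.6 17. ] 101
[ 539.06710556 -251.4609247 ] [np.float64(90.1), np.float64(90.4), np.float64(90.8), np.float64(90.3), np.float64(127.3), np.float64(128.3)]
```

Emit:
{"api": "drive_tool", "payload": {"steps": [[0.5,[0.45,0.24,0.9],0.6],[0.5,[0.9,0.5,1.8],1.3],[0.5,[1.35,0.75,2.7],2.0],[0.5,[1.78,0.97,3.6],2.56],[0.5,[1.78,0.97,3.7],2.56]]}}

```text
clock: 3.07
eef_pos: [488.2, -202.6, 121.4]
tcp_rot: [[-0.875, 0.484, -0.01], [0.484, 0.875, 0.005], [0.011, -0.0, -1.0]]
wrist_force: [-0.9, 1.0, -0.1]
gripper_width: 0.499
```

Run:
```python
from h import *
import pickle
s=status.sense();m=optics.camera_model("wrist")
im=optics.camera("wrist");cv2.imwrite("pics/w2.png",im);pickle.dump(m,open("w2.pkl","wb"))
print(s["clock"],s["eef_pos"],s["joint_positions"].round(1),s["wrist_force"],s["wrist_torque"])
for p in [(495,-297.5,111),(492.5,-207.5,111),(586,-295.5,111),(583,-205.2,111)]:print(proj(m,p))
```

```text
3.0667 [ 488.16482855 -202.60705743  121.43906301] [ -2.4  20.1  25.4 113.6 -11.3  49.3  90.3] [-0.87953149  0.9729486  -0.07385349] [ 0.05847094  0.06589611 -0.01524087]
[117.9686426  299.35085358]
[245.85760516 229.59845435]
[199.06569023 400.67052899]
[318.60548967 343.52234821]
```

View pics/w2.png

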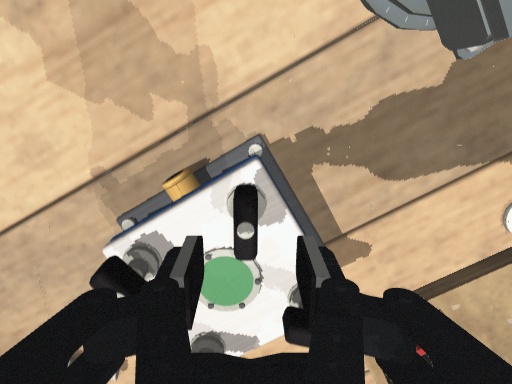

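The knob dot is at (246,230), where I predicted it (245.9,229.6). The bar lies along tool x, so I'll go down and grip.

Emit:
{"api": "drive_tool", "payload": {"steps": [[0.5,[0,0,0.5],0],[0.5,[0,0,1.0],0],[0.5,[0,0,1.5],0],[0.5,[0,0,1.5],0],[0.5,[0,0,1.5],0]], "newtons": 110}}

```text
clock: 3.53
eef_pos: [494.3, -208.5, 81.8]
tcp_rot: [[-0.874, 0.486, 0.002], [0.486, 0.874, -0.001], [-0.002, 0.0, -1.0]]
wrist_force: [-0.3, 0.7, 0.3]
gripper_width: 0.5
```

Emit:
{"api": "drive_tool", "payload": {"steps": [[0,[0,0,0],0],[0,[0,0,0],0],[0,[0,0,0],0],[0,[0,0,0],0],[0,[0,0,0],0]]}}

```text
clock: 3.95
eef_pos: [493.9, -208.6, 82.4]
tcp_rot: [[-0.873, 0.487, 0.003], [0.487, 0.873, -0.0], [-0.003, 0.001, -1.0]]
wrist_force: [-1.7, 0.4, 6.0]
gripper_width: 0.101
```

```bash
cat > st.py <<'E'
from h import *
s=status.sense();R=s["tcp_rot"];F=s["wrist_force"];T=s["wrist_torque"]
print("t%.2f"%s["clock"],"pos",s["eef_pos"].round(1),"yaw %.2f"%np.degrees(np.arctan2(R[1,0],R[0,0])),"F",F.round(1),"T",T.round(3),"w%.3f"%s["gripper_width"],"j7 %.1f tq %.3f"%(s["joint_positions"][6],s["joint_torque"][6]), "Ftool",(R.T@F).round(1))
E
python3 st.py
```

```text
t3.95 pos [ 493.9 -208.6   82.4] yaw 150.84 F [-1.7  0.4  6. ] T [0.107 0.165 0.004] w0.101 j7 92.5 tq -0.001 Ftool [ 1.7 -0.5 -6. ]
```

Emit:
{"api": "drive_tool", "payload": {"steps": [[0,[0,0,0],0],[0,[0,0,0],0.2],[0,[0,0,0],0.4],[0,[0,0,0],0.6],[0,[0,0,0],0.8]]}}

```text
clock: 4.37
eef_pos: [493.8, -208.7, 82.4]
tcp_rot: [[-0.837, 0.547, 0.003], [0.547, 0.837, -0.001], [-0.003, 0.001, -1.0]]
wrist_force: [-0.5, -0.0, 6.2]
gripper_width: 0.106
```

```bash
python3 st.py
```

```text
t4.37 pos [ 493.8 -208.7   82.4] yaw 146.85 F [-0.5 -0.   6.2] T [0.04  0.206 0.223] w0.106 j7 89.1 tq -0.092 Ftool [ 0.4 -0.3 -6.2]
```

Emit:
{"api": "drive_tool", "payload": {"steps": [[0,[0,0,0],0.3],[0,[0,0,0],0.6],[0,[0,0,0],0.9],[0,[0,0,0],1.2],[0,[0,0,0],1.5]]}}

```text
clock: 4.78
eef_pos: [493.6, -209.0, 82.4]
tcp_rot: [[-0.76, 0.65, 0.002], [0.65, 0.76, -0.001], [-0.003, 0.001, -1.0]]
wrist_force: [-1.7, -0.2, 5.4]
gripper_width: 0.103
```

```bash
python3 st.py
```

```text
t4.78 pos [ 493.6 -209.    82.4] yaw 139.43 F [-1.7 -0.2  5.4] T [-0.173  0.329  0.608] w0.103 j7 82.8 tq -0.411 Ftool [ 1.1 -1.2 -5.4]
```

Emit:
{"api": "drive_tool", "payload": {"steps": [[0,[0,0,0],0.2],[0,[0,0,0],0.4],[0,[0,0,0],0.6],[0,[0,0,0],0.8],[0,[0,0,0],1.0]]}}

```text
clock: 5.2
eef_pos: [493.4, -209.2, 82.4]
tcp_rot: [[-0.7, 0.714, 0.002], [0.714, 0.7, -0.002], [-0.003, 0.0, -1.0]]
wrist_force: [-2.4, -0.2, 7.5]
gripper_width: 0.104
```

```bash
python3 st.py
```

```text
t5.20 pos [ 493.4 -209.2   82.4] yaw 134.45 F [-2.4 -0.2  7.5] T [-0.244  0.429  0.599] w0.104 j7 78.6 tq -0.468 Ftool [ 1.5 -1.9 -7.5]
```

Emit:
{"api": "drive_tool", "payload": {"steps": [[0,[0,0,0],0.2],[0,[0,0,0],0.4],[0,[0,0,0],0.6],[0,[0,0,0],0.8],[0,[0,0,0],1.0]]}}

```text
clock: 5.62
eef_pos: [493.2, -209.4, 82.4]
tcp_rot: [[-0.635, 0.772, 0.002], [0.772, 0.635, -0.002], [-0.003, 0.0, -1.0]]
wrist_force: [-2.1, -0.8, 7.1]
gripper_width: 0.104
```

```bash
python3 st.py
```

```text
t5.62 pos [ 493.2 -209.4   82.4] yaw 129.44 F [-2.1 -0.8  7.1] T [-0.307  0.53   0.645] w0.104 j7 74.4 tq -0.486 Ftool [ 0.7 -2.1 -7.1]
```

Emit:
{"api": "drive_tool", "payload": {"steps": [[0,[0,0,0],0.2],[0,[0,0,0],0.4],[0,[0,0,0],0.6],[0,[0,0,0],0.8],[0,[0,0,0],1.0]]}}

```text
clock: 6.03
eef_pos: [493.0, -209.6, 82.4]
tcp_rot: [[-0.566, 0.825, 0.002], [0.825, 0.566, -0.002], [-0.002, 0.0, -1.0]]
wrist_force: [-2.7, -1.9, 7.9]
gripper_width: 0.104
```

```bash
python3 st.py
```

```text
t6.03 pos [ 493.  -209.6   82.4] yaw 124.45 F [-2.7 -1.9  7.9] T [-0.32   0.632  0.704] w0.104 j7 70.2 tq -0.547 Ftool [-0.1 -3.3 -7.9]
```

Emit:
{"api": "drive_tool", "payload": {"steps": [[0,[0,0,0],0.2],[0,[0,0,0],0.4],[0,[0,0,0],0.6],[0,[0,0,0],0.8],[0,[0,0,0],1.0]]}}

```text
clock: 6.45
eef_pos: [492.8, -209.7, 82.4]
tcp_rot: [[-0.492, 0.871, 0.001], [0.871, 0.492, -0.002], [-0.002, 0.0, -1.0]]
wrist_force: [-2.3, -2.7, 7.2]
gripper_width: 0.108
```

```bash
python3 st.py
```

```text
t6.45 pos [ 492.8 -209.7   82.4] yaw 119.46 F [-2.3 -2.7  7.2] T [-0.386  0.762  0.79 ] w0.108 j7 66.0 tq -0.615 Ftool [-1.2 -3.3 -7.2]
```

Emit:
{"api": "drive_tool", "payload": {"steps": [[0.5,[0,0,0],0],[0.5,[0,0,0],0],[0.5,[0,0,0],0],[0.5,[0,0,-0.9],0],[0.5,[0,0,-1.8],0]]}}

```text
clock: 6.87
eef_pos: [491.4, -207.5, 133.9]
tcp_rot: [[-0.49, 0.872, -0.004], [0.872, 0.49, 0.001], [0.003, -0.003, -1.0]]
wrist_force: [0.2, -0.2, 0.5]
gripper_width: 0.499
```

Emit:
{"api": "drive_tool", "payload": {"steps": [[0.5,[-0.8,0.26,0],1.4],[0.5,[-1.62,0.52,0],2.8],[0.5,[-2.44,0.78,0],4.2],[0.5,[-3.26,1.04,0],5.6],[0.5,[-4.08,1.3,0],7.0]]}}

```text
clock: 7.28
eef_pos: [587.7, -296.1, 134.5]
tcp_rot: [[0.104, 0.995, 0.001], [0.995, -0.104, 0.001], [0.001, 0.0, -1.0]]
wrist_force: [-0.4, -0.8, 0.8]
gripper_width: 0.503
```

Emit:
{"api": "drive_tool", "payload": {"steps": [[0.5,[0,0,0],1.4],[0.5,[0,0,0],2.8],[0.5,[0,0,0],4.2],[0.5,[0,0,0],5.6],[0.5,[0,0,0.3],6.45]]}}

```text
clock: 7.7
eef_pos: [587.7, -296.3, 126.7]
tcp_rot: [[0.618, 0.786, 0.003], [0.786, -0.618, -0.001], [0.001, 0.003, -1.0]]
wrist_force: [-0.3, -0.3, 1.6]
gripper_width: 0.495
```

```bash
python3 st.py
python3 - <<'E'
from h import *
import pickle
m=optics.camera_model("wrist")
im=optics.camera("wrist");cv2.imwrite("pics/w3.png",im);pickle.dump(m,open("w3.pkl","wb"))
print(proj(m,(586,-295.5,111)))
E
```

```text
t7.70 pos [ 587.7 -296.3  126.7] yaw 51.79 F [-0.3 -0.3  1.6] T [-0.003 -0.022 -0.032] w0.495 j7 12.1 tq 0.256 Ftool [-0.5 -0.  -1.6]
[243.36241387 219.54857317]
```

View pics/w3.png

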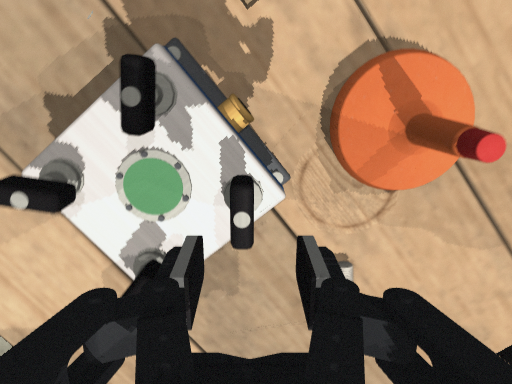

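Looks right: the bar is upright in the image, with its dot at (241,219) against a predicted (243,220), so I'll correct about 3 mm in tool y. The oil can is well clear.

Emit:
{"api": "drive_tool", "payload": {"steps": [[0.5,[0,-0.1,0.7],0],[0.5,[0,-0.1,1.47],0],[0.5,[0,-0.1,1.47],0],[0,[0,-0.1,1.47],0],[0,[0,-0.1,1.47],0]]}}

```text
clock: 8.17
eef_pos: [584.7, -294.5, 82.5]
tcp_rot: [[0.614, 0.789, 0.001], [0.789, -0.614, -0.001], [0.0, 0.001, -1.0]]
wrist_force: [0.5, -0.0, 0.4]
gripper_width: 0.23
```

Emit:
{"api": "drive_tool", "payload": {"steps": [[0,[0,0,0],0],[0,[0,0,0],0],[0,[0,0,0],0],[0,[0,0,0],0.1],[0,[0,0,0],0.2]]}}

```text
clock: 8.58
eef_pos: [584.0, -293.9, 83.1]
tcp_rot: [[0.628, 0.778, 0.001], [0.778, -0.628, 0.001], [0.001, -0.0, -1.0]]
wrist_force: [-4.3, 2.2, 6.5]
gripper_width: 0.099
```

```bash
python3 st.py
```

```text
t8.58 pos [ 584.  -293.9   83.1] yaw 51.08 F [-4.3  2.2  6.5] T [0.62  0.886 0.025] w0.099 j7 13.4 tq 0.009 Ftool [-1.  -4.7 -6.5]
```

Emit:
{"api": "drive_tool", "payload": {"steps": [[0,[0,0,0],0.3],[0,[0,0,0],0.6],[0,[0,0,0],0.9],[0,[0,0,0],1.2],[0,[0,0,0],1.5]]}}

```text
clock: 9.0
eef_pos: [584.0, -294.0, 83.1]
tcp_rot: [[0.724, 0.69, 0.0], [0.69, -0.724, 0.001], [0.001, -0.0, -1.0]]
wrist_force: [-3.6, 3.0, 6.3]
gripper_width: 0.098
```

```bash
python3 st.py
```

```text
t9.00 pos [ 584.  -294.    83.1] yaw 43.62 F [-3.6  3.   6.3] T [0.55  0.815 0.497] w0.098 j7 7.2 tq -0.253 Ftool [-0.6 -4.7 -6.3]
```

Emit:
{"api": "drive_tool", "payload": {"steps": [[0,[0,0,0],0.2],[0,[0,0,0],0.4],[0,[0,0,0],0.6],[0,[0,0,0],0.8],[0,[0,0,0],1.0]]}}

```text
clock: 9.42
eef_pos: [584.0, -294.0, 83.1]
tcp_rot: [[0.78, 0.625, 0.0], [0.625, -0.78, 0.0], [0.0, -0.0, -1.0]]
wrist_force: [-3.9, 2.7, 6.2]
gripper_width: 0.1
```

```bash
python3 st.py
```

```text
t9.42 pos [ 584.  -294.    83.1] yaw 38.70 F [-3.9  2.7  6.2] T [0.514 0.89  0.577] w0.100 j7 3.1 tq -0.460 Ftool [-1.4 -4.5 -6.2]
```

Emit:
{"api": "drive_tool", "payload": {"steps": [[0,[0,0,0],0.2],[0,[0,0,0],0.4],[0,[0,0,0],0.6],[0,[0,0,0],0.8],[0,[0,0,0],1.0]]}}

```text
clock: 9.83
eef_pos: [584.1, -294.0, 83.1]
tcp_rot: [[0.832, 0.555, 0.0], [0.555, -0.832, 0.0], [0.0, -0.0, -1.0]]
wrist_force: [-3.6, 2.2, 6.0]
gripper_width: 0.101
```

```bash
python3 st.py
```

```text
t9.83 pos [ 584.1 -294.    83.1] yaw 33.70 F [-3.6  2.2  6. ] T [0.534 0.791 0.609] w0.101 j7 -1.1 tq -0.460 Ftool [-1.8 -3.8 -6. ]
```

Emit:
{"api": "drive_tool", "payload": {"steps": [[0,[0,0,0],0.2],[0,[0,0,0],0.4],[0,[0,0,0],0.6],[0,[0,0,0],0.8],[0,[0,0,0],1.0]]}}

```text
clock: 10.25
eef_pos: [584.1, -294.0, 83.1]
tcp_rot: [[0.877, 0.48, 0.0], [0.48, -0.877, 0.0], [0.0, -0.0, -1.0]]
wrist_force: [-3.9, 2.3, 5.6]
gripper_width: 0.099
```

```bash
python3 st.py
```

```text
t10.25 pos [ 584.1 -294.    83.1] yaw 28.70 F [-3.9  2.3  5.6] T [0.547 0.834 0.601] w0.099 j7 -5.3 tq -0.460 Ftool [-2.3 -3.9 -5.6]
```

Emit:
{"api": "drive_tool", "payload": {"steps": [[0,[0,0,0],0.2],[0,[0,0,0],0.4],[0,[0,0,0],0.6],[0,[0,0,0],0.8],[0,[0,0,0],1.0]]}}

```text
clock: 10.67
eef_pos: [584.1, -294.1, 83.1]
tcp_rot: [[0.916, 0.402, 0.0], [0.402, -0.916, 0.0], [0.0, -0.0, -1.0]]
wrist_force: [-3.6, 1.8, 6.8]
gripper_width: 0.1
```

```bash
python3 st.py
```

```text
t10.67 pos [ 584.1 -294.1   83.1] yaw 23.71 F [-3.6  1.8  6.8] T [0.494 0.819 0.66 ] w0.100 j7 -9.5 tq -0.498 Ftool [-2.6 -3.1 -6.8]
```

Emit:
{"api": "drive_tool", "payload": {"steps": [[0,[0,0,0],0.2],[0,[0,0,0],0.4],[0,[0,0,0],0.6],[0,[0,0,0],0.8],[0,[0,0,0],1.0]]}}

```text
clock: 11.08
eef_pos: [584.1, -294.1, 83.1]
tcp_rot: [[0.947, 0.321, 0.0], [0.321, -0.947, -0.0], [0.0, 0.0, -1.0]]
wrist_force: [-3.6, 1.8, 6.2]
gripper_width: 0.1
```

```bash
python3 st.py
```

```text
t11.08 pos [ 584.1 -294.1   83.1] yaw 18.72 F [-3.6  1.8  6.2] T [0.473 0.807 0.749] w0.100 j7 -13.6 tq -0.559 Ftool [-2.9 -2.9 -6.2]
```

Emit:
{"api": "drive_tool", "payload": {"steps": [[0,[0,0,0],0.2],[0,[0,0,0],0.4],[0,[0,0,0],0.6],[0,[0,0,0],0.8],[0,[0,0,0],1.0]]}}

```text
clock: 11.5
eef_pos: [584.1, -294.2, 83.2]
tcp_rot: [[0.971, 0.237, 0.0], [0.237, -0.971, -0.0], [0.0, 0.0, -1.0]]
wrist_force: [-4.0, 2.0, 5.0]
gripper_width: 0.101
```

```bash
python3 st.py
```

```text
t11.50 pos [ 584.1 -294.2   83.2] yaw 13.74 F [-4.  2.  5.] T [0.439 0.841 0.802] w0.101 j7 -17.8 tq -0.625 Ftool [-3.4 -2.9 -5. ]
```

Emit:
{"api": "drive_tool", "payload": {"steps": [[0.5,[0,0,0],0],[0.5,[0,0,0],0],[0.5,[0,0,0],0],[0.5,[0,0,-0.9],0],[0.5,[0,0,-1.7],0]]}}

```text
clock: 11.92
eef_pos: [583.6, -293.8, 132.2]
tcp_rot: [[0.972, 0.234, -0.002], [0.234, -0.972, 0.0], [-0.002, -0.001, -1.0]]
wrist_force: [-0.2, -0.3, 0.7]
gripper_width: 0.499
```

Emit:
{"api": "drive_tool", "payload": {"steps": [[0.5,[-1.0,-0.2,0],-0.1],[0.5,[-2.0,-0.4,0],-0.1],[0.5,[-2.91,-0.6,0],-0.1],[0.5,[-2.91,-0.6,0.3],-0.1],[0.5,[-2.91,-0.6,0.8],-0.1]]}}

```text
clock: 12.33
eef_pos: [495.0, -298.3, 109.7]
tcp_rot: [[0.971, 0.241, 0.004], [0.241, -0.971, -0.001], [0.004, 0.002, -1.0]]
wrist_force: [0.3, 0.4, -0.6]
gripper_width: 0.506
```

Emit:
{"api": "drive_tool", "payload": {"steps": [[0.5,[0,0,0.5],0],[0.5,[0,0,0.9],0],[0,[0,0,0.9],0],[0,[0,0,0.9],0],[0,[0,0,0.9],0]]}}

```text
clock: 12.75
eef_pos: [495.2, -296.6, 81.2]
tcp_rot: [[0.97, 0.244, -0.001], [0.244, -0.97, 0.001], [-0.001, -0.001, -1.0]]
wrist_force: [-0.3, 2.1, -3.1]
gripper_width: 0.116
```

```bash
python3 st.py
```

```text
t12.75 pos [ 495.2 -296.6   81.2] yaw 14.11 F [-0.3  2.1 -3.1] T [ 0.418  0.095 -0.004] w0.116 j7 -11.8 tq 0.017 Ftool [ 0.2 -2.1  3.1]
```

Emit:
{"api": "drive_tool", "payload": {"steps": [[0,[0,0,0],0],[0,[0,0,0],0],[0,[0,0,0],0.3],[0,[0,0,0],0.6],[0,[0,0,0],0.9]]}}

```text
clock: 13.17
eef_pos: [495.2, -296.7, 81.2]
tcp_rot: [[0.986, 0.165, -0.0], [0.165, -0.986, 0.0], [-0.0, -0.0, -1.0]]
wrist_force: [0.7, -0.2, -6.2]
gripper_width: 0.11
```

```bash
python3 st.py
```

```text
t13.17 pos [ 495.2 -296.7   81.2] yaw 9.49 F [ 0.7 -0.2 -6.2] T [-0.004 -0.189  0.239] w0.110 j7 -15.5 tq -0.064 Ftool [0.7 0.3 6.2]
```

Emit:
{"api": "drive_tool", "payload": {"steps": [[0,[0,0,0],0.2],[0,[0,0,0],0.4],[0,[0,0,0],0.6],[0,[0,0,0],0.8],[0,[0,0,0],1.0]]}}

```text
clock: 13.58
eef_pos: [495.2, -296.8, 81.3]
tcp_rot: [[0.997, 0.079, -0.0], [0.079, -0.997, -0.0], [-0.0, 0.0, -1.0]]
wrist_force: [1.4, -0.5, -8.0]
gripper_width: 0.11
```

Emit:
{"api": "drive_tool", "payload": {"steps": [[0,[0,0,0],0.2],[0,[0,0,0],0.4],[0,[0,0,0],0.6],[0,[0,0,0],0.8],[0,[0,0,0],1.0]]}}

```text
clock: 14.0
eef_pos: [495.2, -296.9, 81.3]
tcp_rot: [[1.0, -0.009, 0.0], [-0.009, -1.0, -0.0], [0.0, 0.0, -1.0]]
wrist_force: [2.8, -0.8, -11.0]
gripper_width: 0.11
```

```bash
python3 st.py
```

```text
t14.00 pos [ 495.2 -296.9   81.3] yaw -0.51 F [  2.8  -0.8 -11. ] T [-0.227 -0.555  0.626] w0.110 j7 -23.6 tq -0.466 Ftool [ 2.8  0.8 11. ]
```

Emit:
{"api": "drive_tool", "payload": {"steps": [[0,[0,0,0],0.2],[0,[0,0,0],0.4],[0,[0,0,0],0.6],[0,[0,0,0],0.8],[0,[0,0,0],1.0]]}}

```text
clock: 14.42
eef_pos: [495.2, -297.0, 81.3]
tcp_rot: [[0.995, -0.096, 0.0], [-0.096, -0.995, -0.0], [0.0, 0.0, -1.0]]
wrist_force: [3.2, -1.6, -12.3]
gripper_width: 0.105
```

```bash
python3 st.py
```

```text
t14.42 pos [ 495.2 -297.    81.3] yaw -5.52 F [  3.2  -1.6 -12.3] T [-0.424 -0.691  0.584] w0.105 j7 -27.7 tq -0.468 Ftool [ 3.3  1.3 12.3]
```

Emit:
{"api": "drive_tool", "payload": {"steps": [[0,[0,0,0],0.2],[0,[0,0,0],0.4],[0,[0,0,0],0.6],[0,[0,0,0],0.8],[0,[0,0,0],1.0]]}}

```text
clock: 14.83
eef_pos: [495.2, -297.2, 81.4]
tcp_rot: [[0.983, -0.183, 0.0], [-0.183, -0.983, -0.001], [0.0, 0.0, -1.0]]
wrist_force: [3.1, -3.2, -14.4]
gripper_width: 0.112
```

```bash
python3 st.py
```

```text
t14.83 pos [ 495.2 -297.2   81.4] yaw -10.53 F [  3.1  -3.2 -14.4] T [-0.73  -0.798  0.562] w0.112 j7 -31.8 tq -0.469 Ftool [ 3.6  2.5 14.4]
```

Emit:
{"api": "drive_tool", "payload": {"steps": [[0,[0,0,0.02],0.2],[0,[0,0,0.04],0.4],[0,[0,0,0.06],0.6],[0,[0,0,0.06],0.8],[0,[0,0,0.06],1.0]]}}

```text
clock: 15.25
eef_pos: [495.2, -297.4, 81.0]
tcp_rot: [[0.963, -0.268, 0.001], [-0.268, -0.963, 0.0], [0.001, -0.001, -1.0]]
wrist_force: [-0.9, 2.4, 6.5]
gripper_width: 0.106
```

```bash
python3 st.py
```

```text
t15.25 pos [ 495.2 -297.4   81. ] yaw -15.54 F [-0.9  2.4  6.5] T [0.315 0.174 0.574] w0.106 j7 -35.8 tq -0.461 Ftool [-1.5 -2.1 -6.5]
```

Emit:
{"api": "drive_tool", "payload": {"steps": [[0,[0,0,0],0.2],[0,[0,0,0],0.4],[0,[0,0,0],0.6],[0,[0,0,0],0.8],[0,[0,0,0],1.0]]}}

```text
clock: 15.67
eef_pos: [495.2, -297.5, 81.0]
tcp_rot: [[0.936, -0.351, 0.001], [-0.351, -0.936, -0.0], [0.001, -0.0, -1.0]]
wrist_force: [-0.2, 1.5, 6.5]
gripper_width: 0.111
```

```bash
python3 st.py
```

```text
t15.67 pos [ 495.2 -297.5   81. ] yaw -20.54 F [-0.2  1.5  6.5] T [0.265 0.165 0.581] w0.111 j7 -40.0 tq -0.459 Ftool [-0.7 -1.3 -6.5]
```

Emit:
{"api": "drive_tool", "payload": {"steps": [[0,[0,0,0],0.2],[0,[0,0,0],0.4],[0,[0,0,0],0.6],[0,[0,0,0],0.8],[0,[0,0,0],1.0]]}}

```text
clock: 16.08
eef_pos: [495.1, -297.7, 81.1]
tcp_rot: [[0.902, -0.431, 0.001], [-0.431, -0.902, -0.0], [0.001, -0.0, -1.0]]
wrist_force: [-0.4, 0.9, 5.5]
gripper_width: 0.109
```

```bash
python3 st.py
```

```text
t16.08 pos [ 495.1 -297.7   81.1] yaw -25.54 F [-0.4  0.9  5.5] T [0.235 0.107 0.623] w0.109 j7 -44.2 tq -0.475 Ftool [-0.8 -0.6 -5.5]
```

Emit:
{"api": "drive_tool", "payload": {"steps": [[0,[0,0,0],0.2],[0,[0,0,0],0.4],[0,[0,0,0],0.6],[0,[0,0,0],0.8],[0,[0,0,0],1.0]]}}

```text
clock: 16.5
eef_pos: [495.1, -297.8, 81.1]
tcp_rot: [[0.861, -0.508, 0.001], [-0.508, -0.861, -0.001], [0.001, 0.0, -1.0]]
wrist_force: [0.0, 0.4, 5.4]
gripper_width: 0.11
```

```bash
python3 st.py
```

```text
t16.50 pos [ 495.1 -297.8   81.1] yaw -30.53 F [0.  0.4 5.4] T [0.149 0.184 0.667] w0.110 j7 -48.6 tq -0.532 Ftool [-0.2 -0.4 -5.4]
```

Emit:
{"api": "drive_tool", "payload": {"steps": [[0,[0,0,0],0.22],[0,[0,0,0],0.44],[0,[0,0,0],0.66],[0,[0,0,0],0.88],[0,[0,0,0],1.1]]}}

```text
clock: 16.92
eef_pos: [495.0, -297.9, 81.0]
tcp_rot: [[0.809, -0.588, 0.001], [-0.588, -0.809, -0.001], [0.001, 0.0, -1.0]]
wrist_force: [-1.5, 1.0, 6.4]
gripper_width: 0.105
```

```bash
python3 st.py
```

```text
t16.92 pos [ 495.  -297.9   81. ] yaw -36.02 F [-1.5  1.   6.4] T [0.058 0.208 0.739] w0.105 j7 -53.4 tq -0.588 Ftool [-1.8  0.1 -6.4]
```

Emit:
{"api": "drive_tool", "payload": {"steps": [[0,[0,0,0],0.25],[0,[0,0,0],0.5],[0.5,[0,0,0],0.5],[0.5,[0,0,0],0.5],[0.5,[0,0,0],0.5]]}}

```text
clock: 17.33
eef_pos: [494.6, -297.0, 79.7]
tcp_rot: [[0.782, -0.623, -0.0], [-0.623, -0.782, 0.0], [-0.0, -0.0, -1.0]]
wrist_force: [0.5, -0.1, -0.1]
gripper_width: 0.495
```

Emit:
{"api": "drive_tool", "payload": {"steps": [[0.5,[0,0,-0.9],0],[0.5,[0,0,-1.8],0],[0.5,[0.12,-1.35,-1.8],-1.4],[0.5,[0.24,-2.7,-1.8],-2.8],[0.5,[0.36,-4.0,-1.8],-4.2]]}}

```text
clock: 17.75
eef_pos: [578.8, -208.7, 134.3]
tcp_rot: [[0.955, -0.297, 0.001], [-0.297, -0.955, 0.001], [0.001, -0.001, -1.0]]
wrist_force: [1.1, 0.3, -1.7]
gripper_width: 0.498
```

Emit:
{"api": "drive_tool", "payload": {"steps": [[0.5,[0.1,-0.22,0],-1.4],[0.5,[0.1,-0.22,0],-2.8],[0.5,[0.1,-0.22,0],-4.2],[0.5,[0.1,-0.22,0],-5.6],[0.5,[0.1,-0.22,0],-7.0]]}}

```text
clock: 18.17
eef_pos: [582.4, -204.2, 133.4]
tcp_rot: [[0.952, 0.307, -0.001], [0.307, -0.952, 0.0], [-0.001, -0.001, -1.0]]
wrist_force: [0.1, -0.3, 0.4]
gripper_width: 0.503
```

Emit:
{"api": "drive_tool", "payload": {"steps": [[0.5,[0,0,0],-1.4],[0.5,[0,0,0],-2.8],[0.5,[0,0,0],-4.2],[0.5,[0,0,0.1],-5.6],[0.5,[0,0,0.3],-5.8]]}}

```text
clock: 18.58
eef_pos: [582.9, -204.7, 125.2]
tcp_rot: [[0.687, 0.727, 0.001], [0.727, -0.687, 0.001], [0.002, 0.001, -1.0]]
wrist_force: [0.0, 0.5, 0.2]
gripper_width: 0.5
```

```bash
python3 st.py
```

```text
t18.58 pos [ 582.9 -204.7  125.2] yaw 46.64 F [0.  0.5 0.2] T [-0.004 -0.026  0.006] w0.500 j7 -1.2 tq 0.402 Ftool [ 0.4 -0.3 -0.2]
```

Emit:
{"api": "drive_tool", "payload": {"steps": [[0.5,[0,0,0.7],0],[0.5,[0,0,1.47],0],[0.5,[0,0,1.47],0],[0,[0,0,1.47],0],[0,[0,0,1.47],0]]}}

```text
clock: 19.0
eef_pos: [583.2, -204.8, 81.2]
tcp_rot: [[0.689, 0.725, 0.0], [0.725, -0.689, -0.001], [-0.0, 0.001, -1.0]]
wrist_force: [0.9, -0.1, 0.4]
gripper_width: 0.231
```

Emit:
{"api": "drive_tool", "payload": {"steps": [[0,[0,0,0],0],[0,[0,0,0],0],[0,[0,0,0],0],[0,[0,0,0],0.3],[0,[0,0,0],0.6]]}}

```text
clock: 19.42
eef_pos: [581.8, -203.4, 81.8]
tcp_rot: [[0.725, 0.688, -0.002], [0.688, -0.725, 0.003], [0.001, -0.003, -1.0]]
wrist_force: [-4.8, 3.1, 3.8]
gripper_width: 0.109
```

```bash
python3 st.py
```

```text
t19.42 pos [ 581.8 -203.4   81.8] yaw 43.50 F [-4.8  3.1  3.8] T [0.586 0.984 0.218] w0.109 j7 -1.6 tq 0.028 Ftool [-1.4 -5.6 -3.8]
```

Emit:
{"api": "drive_tool", "payload": {"steps": [[0,[0,0,0],0.3],[0,[0,0,0],0.6],[0,[0,0,0],0.9],[0,[0,0,0],1.2],[0,[0,0,0],1.4]]}}

```text
clock: 19.83
eef_pos: [581.9, -203.5, 81.8]
tcp_rot: [[0.803, 0.596, -0.002], [0.596, -0.803, 0.002], [-0.001, -0.003, -1.0]]
wrist_force: [-5.3, 2.5, 3.4]
gripper_width: 0.111
```

Emit:
{"api": "drive_tool", "payload": {"steps": [[0,[0,0,0],0.2],[0,[0,0,0],0.4],[0,[0,0,0],0.6],[0,[0,0,0],0.8],[0,[0,0,0],1.0]]}}

```text
clock: 20.25
eef_pos: [582.0, -203.6, 81.8]
tcp_rot: [[0.851, 0.524, -0.002], [0.524, -0.851, 0.002], [-0.001, -0.002, -1.0]]
wrist_force: [-4.2, 2.0, 4.2]
gripper_width: 0.105
```

```bash
python3 st.py
```

```text
t20.25 pos [ 582.  -203.6   81.8] yaw 31.63 F [-4.2  2.   4.2] T [0.463 0.986 0.587] w0.105 j7 -11.4 tq -0.459 Ftool [-2.5 -3.9 -4.2]
```

Emit:
{"api": "drive_tool", "payload": {"steps": [[0,[0,0,0],0.2],[0,[0,0,0],0.4],[0,[0,0,0],0.6],[0,[0,0,0],0.8],[0,[0,0,0],1.0]]}}

```text
clock: 20.67
eef_pos: [582.0, -203.7, 81.8]
tcp_rot: [[0.894, 0.448, -0.002], [0.448, -0.894, 0.002], [-0.001, -0.002, -1.0]]
wrist_force: [-4.5, 2.3, 3.8]
gripper_width: 0.111
```

```bash
python3 st.py
```

```text
t20.67 pos [ 582.  -203.7   81.8] yaw 26.62 F [-4.5  2.3  3.8] T [0.499 1.054 0.596] w0.111 j7 -15.5 tq -0.460 Ftool [-3.  -4.1 -3.7]
```

Emit:
{"api": "drive_tool", "payload": {"steps": [[0,[0,0,0],0.2],[0,[0,0,0],0.4],[0,[0,0,0],0.6],[0,[0,0,0],0.8],[0,[0,0,0],1.0]]}}

```text
clock: 21.08
eef_pos: [582.1, -203.8, 81.8]
tcp_rot: [[0.93, 0.368, -0.002], [0.368, -0.93, 0.001], [-0.001, -0.002, -1.0]]
wrist_force: [-4.7, 1.8, 4.7]
gripper_width: 0.111
```

```bash
python3 st.py
```

```text
t21.08 pos [ 582.1 -203.8   81.8] yaw 21.62 F [-4.7  1.8  4.7] T [0.414 1.02  0.674] w0.111 j7 -19.6 tq -0.460 Ftool [-3.7 -3.5 -4.7]
```

Emit:
{"api": "drive_tool", "payload": {"steps": [[0,[0,0,0],0.2],[0,[0,0,0],0.4],[0,[0,0,0],0.6],[0,[0,0,0],0.8],[0,[0,0,0],1.0]]}}

```text
clock: 21.5
eef_pos: [582.1, -203.9, 81.8]
tcp_rot: [[0.958, 0.286, -0.002], [0.286, -0.958, 0.001], [-0.001, -0.002, -1.0]]
wrist_force: [-5.2, 2.1, 4.6]
gripper_width: 0.106
```

```bash
python3 st.py
```

```text
t21.50 pos [ 582.1 -203.9   81.8] yaw 16.62 F [-5.2  2.1  4.6] T [0.398 1.098 0.639] w0.106 j7 -23.7 tq -0.486 Ftool [-4.4 -3.5 -4.5]
```

Emit:
{"api": "drive_tool", "payload": {"steps": [[0,[0,0,0],0.2],[0,[0,0,0],0.4],[0,[0,0,0],0.6],[0,[0,0,0],0.8],[0,[0,0,0],1.0]]}}

```text
clock: 21.92
eef_pos: [582.1, -204.0, 81.8]
tcp_rot: [[0.979, 0.202, -0.001], [0.202, -0.979, 0.001], [-0.001, -0.001, -1.0]]
wrist_force: [-4.2, 1.5, 4.5]
gripper_width: 0.106
```

```bash
python3 st.py
```

```text
t21.92 pos [ 582.1 -204.    81.8] yaw 11.63 F [-4.2  1.5  4.5] T [0.39  1.094 0.681] w0.106 j7 -27.8 tq -0.548 Ftool [-3.8 -2.3 -4.5]
```

Emit:
{"api": "drive_tool", "payload": {"steps": [[0,[0,0,0],0.2],[0,[0,0,0],0.4],[0,[0,0,0],0.6],[0,[0,0,0],0.8],[0,[0,0,0],1.0]]}}

```text
clock: 22.33
eef_pos: [582.2, -204.1, 81.8]
tcp_rot: [[0.993, 0.116, -0.001], [0.116, -0.993, 0.001], [-0.001, -0.001, -1.0]]
wrist_force: [-4.1, 1.2, 4.7]
gripper_width: 0.107
```

```bash
python3 st.py
```

```text
t22.33 pos [ 582.2 -204.1   81.8] yaw 6.64 F [-4.1  1.2  4.7] T [0.358 1.069 0.75 ] w0.107 j7 -32.0 tq -0.615 Ftool [-4.  -1.7 -4.7]
```

Emit:
{"api": "drive_tool", "payload": {"steps": [[0.5,[0,0,0],0],[0.5,[0,0,0],0],[0.5,[0,0,0],0],[0.5,[0,0,0],-1.1],[0.5,[0,0,0],-2.2]]}}

```text
clock: 22.75
eef_pos: [583.6, -204.7, 80.9]
tcp_rot: [[0.952, 0.306, 0.001], [0.306, -0.952, -0.001], [0.001, 0.002, -1.0]]
wrist_force: [0.3, -0.3, 0.2]
gripper_width: 0.499
```

Emit:
{"api": "drive_tool", "payload": {"steps": [[0.5,[0,0,0],0],[0,[0,0,0],0],[0,[0,0,0],0],[0,[0,0,0],0],[0,[0,0,0],0]]}}

```text
clock: 23.17
eef_pos: [582.9, -203.6, 81.1]
tcp_rot: [[0.954, 0.301, -0.0], [0.301, -0.954, 0.002], [0.0, -0.002, -1.0]]
wrist_force: [-2.2, 2.9, 6.8]
gripper_width: 0.115
```

```bash
python3 st.py
```

```text
t23.17 pos [ 582.9 -203.6   81.1] yaw 17.53 F [-2.2  2.9  6.8] T [0.465 0.349 0.09 ] w0.115 j7 -22.9 tq -0.089 Ftool [-1.2 -3.4 -6.8]
```

Emit:
{"api": "drive_tool", "payload": {"steps": [[0,[0,0,0],0],[0,[0,0,0],0.25],[0,[0,0,0],0.5],[0,[0,0,0],0.75],[0,[0,0,0],1.0]]}}

```text
clock: 23.58
eef_pos: [583.0, -203.8, 81.1]
tcp_rot: [[0.976, 0.217, -0.0], [0.217, -0.976, 0.001], [-0.0, -0.001, -1.0]]
wrist_force: [-2.3, 2.6, 5.7]
gripper_width: 0.111
```

```bash
python3 st.py
```

```text
t23.58 pos [ 583.  -203.8   81.1] yaw 12.52 F [-2.3  2.6  5.7] T [0.453 0.46  0.33 ] w0.111 j7 -27.1 tq -0.212 Ftool [-1.7 -3.1 -5.7]
```

Emit:
{"api": "drive_tool", "payload": {"steps": [[0,[0,0,0],0.25],[0,[0,0,0],0.5],[0,[0,0,0],0.75],[0,[0,0,0],1.0],[0,[0,0,0],1.25]]}}

```text
clock: 24.0
eef_pos: [583.0, -204.0, 81.1]
tcp_rot: [[0.994, 0.111, -0.001], [0.111, -0.994, 0.0], [-0.001, -0.0, -1.0]]
wrist_force: [-1.1, 1.7, 6.2]
gripper_width: 0.112
```

```bash
python3 st.py
```

```text
t24.00 pos [ 583.  -204.    81.1] yaw 6.36 F [-1.1  1.7  6.2] T [0.329 0.411 0.727] w0.112 j7 -32.2 tq -0.564 Ftool [-0.9 -1.8 -6.2]
```

Emit:
{"api": "drive_tool", "payload": {"steps": [[0,[0,0,0],0.25],[0,[0,0,0],0.5],[0,[0,0,0],0.75],[0,[0,0,0],1.0],[0,[0,0,0],1.25]]}}

```text
clock: 24.42
eef_pos: [583.0, -204.2, 81.1]
tcp_rot: [[1.0, 0.002, -0.001], [0.002, -1.0, -0.0], [-0.001, 0.0, -1.0]]
wrist_force: [-2.3, 1.3, 4.2]
gripper_width: 0.111
```

```bash
python3 st.py
```

```text
t24.42 pos [ 583.  -204.2   81.1] yaw 0.13 F [-2.3  1.3  4.2] T [0.253 0.44  0.826] w0.111 j7 -37.3 tq -0.674 Ftool [-2.3 -1.3 -4.2]
```

Emit:
{"api": "drive_tool", "payload": {"steps": [[0,[0,0,0],0.2],[0,[0,0,0],0.4],[0,[0,0,0],0.6],[0,[0,0,0],0.8],[0,[0,0,0],1.0]]}}

```text
clock: 24.83
eef_pos: [583.1, -204.4, 81.2]
tcp_rot: [[0.996, -0.085, -0.0], [-0.085, -0.996, -0.001], [-0.0, 0.001, -1.0]]
wrist_force: [-0.4, 1.0, 5.3]
gripper_width: 0.111
```

```bash
python3 st.py
```

```text
t24.83 pos [ 583.1 -204.4   81.2] yaw -4.86 F [-0.4  1.   5.3] T [0.148 0.414 0.886] w0.111 j7 -41.5 tq -0.762 Ftool [-0.5 -1.  -5.3]
```

Emit:
{"api": "drive_tool", "payload": {"steps": [[0,[0,0,0],0.2],[0,[0,0,0],0.4],[0,[0,0,0],0.6],[0,[0,0,0],0.8],[0,[0,0,0],1.0]]}}

```text
clock: 25.25
eef_pos: [583.0, -204.5, 81.2]
tcp_rot: [[0.985, -0.171, -0.0], [-0.171, -0.985, -0.001], [-0.0, 0.001, -1.0]]
wrist_force: [-2.0, 0.4, 5.4]
gripper_width: 0.105
```

```bash
python3 st.py
```

```text
t25.25 pos [ 583.  -204.5   81.2] yaw -9.86 F [-2.   0.4  5.4] T [0.08  0.342 0.994] w0.105 j7 -45.6 tq -0.834 Ftool [-2.1 -0.  -5.4]
```

Emit:
{"api": "drive_tool", "payload": {"steps": [[0,[0,0,0],0.2],[0,[0,0,0],0.4],[0,[0,0,0],0.6],[0,[0,0,0],0.8],[0,[0,0,0],0.8]]}}

```text
clock: 25.67
eef_pos: [583.0, -204.7, 81.1]
tcp_rot: [[0.971, -0.239, -0.0], [-0.239, -0.971, -0.001], [-0.0, 0.001, -1.0]]
wrist_force: [-1.3, 0.2, 5.5]
gripper_width: 0.105
```

```bash
python3 st.py
```

```text
t25.67 pos [ 583.  -204.7   81.1] yaw -13.85 F [-1.3  0.2  5.5] T [0.061 0.438 1.048] w0.105 j7 -48.9 tq -1.109 Ftool [-1.3  0.1 -5.5]
```

Emit:
{"api": "drive_tool", "payload": {"steps": [[0.5,[0,0,0],0],[0.5,[0,0,0],0],[0.5,[0,0,0],0],[0.5,[0,0,-0.9],0],[0.5,[0,0,-1.8],0]]}}

```text
clock: 26.08
eef_pos: [581.8, -203.6, 133.5]
tcp_rot: [[0.97, -0.242, -0.004], [-0.242, -0.97, 0.001], [-0.004, -0.0, -1.0]]
wrist_force: [0.8, 0.1, 1.0]
gripper_width: 0.498
```

Emit:
{"api": "drive_tool", "payload": {"steps": [[0.5,[-0.53,0.93,0],0.7],[0.5,[-1.06,1.86,0],1.4],[0.5,[-1.59,2.79,0],2.1],[0.5,[-2.11,3.71,0],2.7],[0.5,[-2.11,3.71,0.3],2.7]]}}

```text
clock: 26.5
eef_pos: [489.6, -303.4, 127.6]
tcp_rot: [[0.881, -0.473, 0.001], [-0.473, -0.881, -0.004], [0.003, 0.003, -1.0]]
wrist_force: [-0.9, -1.2, -0.1]
gripper_width: 0.496
```

```bash
python3 st.py
python3 - <<'E'
from h import *
import pickle
m=optics.camera_model("wrist")
im=optics.camera("wrist");cv2.imwrite("pics/w4.png",im)
E
```

```text
t26.50 pos [ 489.6 -303.4  127.6] yaw -28.22 F [-0.9 -1.2 -0.1] T [-0.029 -0.012  0.026] w0.496 j7 -51.2 tq -0.118 Ftool [-0.2  1.5  0.1]
```

View pics/w4.png

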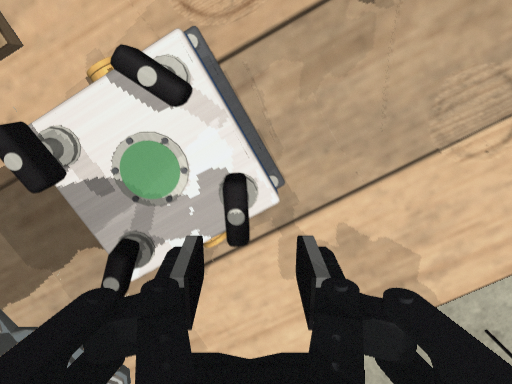

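The bar is upright in the image with its dot at (236,215), which fits the arm still settling by about 7 mm. Proceeding.

Emit:
{"api": "drive_tool", "payload": {"steps": [[0.5,[0,0,0.7],0],[0.5,[0,0,1.47],0],[0.5,[0,0,1.47],0],[0,[0,0,1.47],0],[0,[0,0,1.47],0]]}}

```text
clock: 26.97
eef_pos: [495.5, -297.1, 82.2]
tcp_rot: [[0.888, -0.46, 0.001], [-0.46, -0.888, -0.001], [0.001, 0.0, -1.0]]
wrist_force: [-0.3, -0.2, -0.2]
gripper_width: 0.228
```

Emit:
{"api": "drive_tool", "payload": {"steps": [[0,[0,0,0],0],[0,[0,0,0],0],[0,[0,0,0],0],[0,[0,0,0],0.3],[0,[0,0,0],0.6]]}}

```text
clock: 27.38
eef_pos: [495.3, -297.8, 82.8]
tcp_rot: [[0.862, -0.508, 0.002], [-0.508, -0.862, -0.001], [0.002, -0.0, -1.0]]
wrist_force: [-0.7, -0.4, 7.0]
gripper_width: 0.107
```

```bash
python3 st.py
```

```text
t27.38 pos [ 495.3 -297.8   82.8] yaw -30.50 F [-0.7 -0.4  7. ] T [-0.049  0.263  0.26 ] w0.107 j7 -51.2 tq -0.037 Ftool [-0.4  0.7 -7. ]
```

Emit:
{"api": "drive_tool", "payload": {"steps": [[0,[0,0,0],0.25],[0,[0,0,0],0.5],[0,[0,0,0],0.75],[0,[0,0,0],1.0],[0,[0,0,0],1.25]]}}

```text
clock: 27.8
eef_pos: [495.2, -298.0, 82.9]
tcp_rot: [[0.802, -0.597, 0.001], [-0.597, -0.802, -0.002], [0.002, 0.001, -1.0]]
wrist_force: [-1.7, -0.9, 6.6]
gripper_width: 0.102
```

```bash
python3 st.py
```

```text
t27.80 pos [ 495.2 -298.    82.9] yaw -36.66 F [-1.7 -0.9  6.6] T [-0.059  0.293  0.591] w0.102 j7 -56.4 tq -0.408 Ftool [-0.8  1.8 -6.6]
```

Emit:
{"api": "drive_tool", "payload": {"steps": [[0,[0,0,0],0.25],[0,[0,0,0],0.5],[0,[0,0,0],0.75],[0,[0,0,0],1.0],[0,[0,0,0],1.25]]}}

```text
clock: 28.22
eef_pos: [495.1, -298.1, 82.8]
tcp_rot: [[0.733, -0.68, 0.001], [-0.68, -0.733, -0.002], [0.002, 0.001, -1.0]]
wrist_force: [-2.4, 0.3, 7.1]
gripper_width: 0.104
```

```bash
python3 st.py
```

```text
t28.22 pos [ 495.1 -298.1   82.8] yaw -42.85 F [-2.4  0.3  7.1] T [-0.184  0.374  0.825] w0.104 j7 -61.6 tq -0.635 Ftool [-2.   1.4 -7.1]
```

Emit:
{"api": "drive_tool", "payload": {"steps": [[0,[0,0,0],0.2],[0,[0,0,0],0.4],[0,[0,0,0],0.6],[0,[0,0,0],0.8],[0,[0,0,0],1.0]]}}

```text
clock: 28.63
eef_pos: [495.0, -298.2, 82.8]
tcp_rot: [[0.671, -0.741, 0.001], [-0.741, -0.671, -0.002], [0.002, 0.001, -1.0]]
wrist_force: [-1.7, -1.2, 6.7]
gripper_width: 0.097
```

```bash
python3 st.py
```

```text
t28.63 pos [ 495.  -298.2   82.8] yaw -47.82 F [-1.7 -1.2  6.7] T [-0.191  0.428  0.885] w0.097 j7 -66.0 tq -0.736 Ftool [-0.2  2.1 -6.7]
```

Emit:
{"api": "drive_tool", "payload": {"steps": [[0,[0,0,0],0.2],[0,[0,0,0],0.4],[0,[0,0,0],0.6],[0,[0,0,0],0.8],[0,[0,0,0],1.0]]}}

```text
clock: 29.05
eef_pos: [494.9, -298.4, 82.9]
tcp_rot: [[0.604, -0.797, 0.0], [-0.797, -0.604, -0.003], [0.002, 0.001, -1.0]]
wrist_force: [-1.7, -2.1, 6.2]
gripper_width: 0.105
```

```bash
python3 st.py
```

```text
t29.05 pos [ 494.9 -298.4   82.9] yaw -52.81 F [-1.7 -2.1  6.2] T [-0.292  0.493  0.934] w0.105 j7 -70.4 tq -0.804 Ftool [ 0.7  2.6 -6.1]
```

Emit:
{"api": "drive_tool", "payload": {"steps": [[0,[0,0,0],0.2],[0,[0,0,0],0.4],[0,[0,0,0],0.6],[0,[0,0,0],0.8],[0,[0,0,0],0.85]]}}

```text
clock: 29.47
eef_pos: [494.8, -298.4, 82.8]
tcp_rot: [[0.544, -0.839, 0.0], [-0.839, -0.544, -0.003], [0.002, 0.001, -1.0]]
wrist_force: [-2.6, -1.2, 5.8]
gripper_width: 0.105
```

```bash
python3 st.py
```

```text
t29.47 pos [ 494.8 -298.4   82.8] yaw -57.04 F [-2.6 -1.2  5.8] T [-0.308  0.512  1.003] w0.105 j7 -74.2 tq -1.046 Ftool [-0.4  2.9 -5.8]
```

Emit:
{"api": "drive_tool", "payload": {"steps": [[0,[0,0,0],0.3],[0,[0,0,0],0.3],[0.5,[0,0,0],0.3],[0.5,[0,0,0],0.3],[0.5,[0,0,0],0.3]]}}

```text
clock: 29.88
eef_pos: [495.1, -296.6, 81.3]
tcp_rot: [[0.519, -0.855, 0.001], [-0.855, -0.519, 0.001], [-0.0, -0.001, -1.0]]
wrist_force: [-0.8, 0.5, 0.1]
gripper_width: 0.496
```

Emit:
{"api": "drive_tool", "payload": {"steps": [[0.5,[0,0,-0.9],0],[0.5,[0,0,-1.8],0],[0.5,[-0.85,-0.5,-1.8],-0.6],[0.5,[-1.7,-1.0,-1.8],-1.2],[0.5,[-2.56,-1.51,-1.8],-1.86]]}}

```text
clock: 30.3
eef_pos: [493.6, -207.0, 135.7]
tcp_rot: [[0.652, -0.759, 0.001], [-0.759, -0.652, 0.001], [0.0, -0.001, -1.0]]
wrist_force: [0.4, 0.6, -0.3]
gripper_width: 0.495
```

Emit:
{"api": "drive_tool", "payload": {"steps": [[0.5,[0,0,0.2],0],[0.5,[0,0,0.9],0],[0.5,[0,0,1.8],0],[0.5,[0,0,1.8],0],[0,[0,0,1.8],0]]}}

```text
clock: 30.72
eef_pos: [492.7, -207.7, 80.8]
tcp_rot: [[0.65, -0.76, -0.002], [-0.76, -0.65, 0.001], [-0.002, 0.001, -1.0]]
wrist_force: [0.9, -0.0, 0.4]
gripper_width: 0.375
```

Emit:
{"api": "drive_tool", "payload": {"steps": [[0,[0,0,0],0],[0,[0,0,0],0],[0,[0,0,0],0],[0,[0,0,0],0],[0,[0,0,0],0.2]]}}

```text
clock: 31.13
eef_pos: [493.2, -209.4, 82.9]
tcp_rot: [[0.637, -0.771, 0.001], [-0.771, -0.637, -0.002], [0.002, 0.0, -1.0]]
wrist_force: [-3.6, -1.6, 5.2]
gripper_width: 0.101
```

```bash
python3 st.py
```

```text
t31.13 pos [ 493.2 -209.4   82.9] yaw -50.44 F [-3.6 -1.6  5.2] T [-0.362  0.858  0.154] w0.101 j7 -78.4 tq 0.074 Ftool [-1.1  3.8 -5.2]
```

Emit:
{"api": "drive_tool", "payload": {"steps": [[0,[0,0,0],0.25],[0,[0,0,0],0.5],[0,[0,0,0],0.75],[0,[0,0,0],1.0],[0,[0,0,0],1.25]]}}

```text
clock: 31.55
eef_pos: [493.0, -209.6, 82.9]
tcp_rot: [[0.55, -0.835, 0.0], [-0.835, -0.55, -0.002], [0.002, 0.001, -1.0]]
wrist_force: [-3.6, -1.9, 6.7]
gripper_width: 0.104
```

```bash
python3 st.py
```

```text
t31.55 pos [ 493.  -209.6   82.9] yaw -56.66 F [-3.6 -1.9  6.7] T [-0.465  0.979  0.474] w0.104 j7 -83.6 tq -0.308 Ftool [-0.3  4.  -6.7]
```

Emit:
{"api": "drive_tool", "payload": {"steps": [[0,[0,0,0],0.25],[0,[0,0,0],0.5],[0,[0,0,0],0.75],[0,[0,0,0],1.0],[0,[0,0,0],1.25]]}}

```text
clock: 31.97
eef_pos: [492.8, -209.8, 82.9]
tcp_rot: [[0.457, -0.89, -0.0], [-0.89, -0.457, -0.003], [0.002, 0.002, -1.0]]
wrist_force: [-4.5, -2.5, 6.3]
gripper_width: 0.103
```

```bash
python3 st.py
```

```text
t31.97 pos [ 492.8 -209.8   82.9] yaw -62.83 F [-4.5 -2.5  6.3] T [-0.519  1.115  0.751] w0.103 j7 -88.9 tq -0.589 Ftool [ 0.2  5.2 -6.3]
```

Emit:
{"api": "drive_tool", "payload": {"steps": [[0,[0,0,0],0.25],[0,[0,0,0],0.5],[0,[0,0,0],0.75],[0,[0,0,0],1.0],[0,[0,0,0],1.25]]}}

```text
clock: 32.38
eef_pos: [492.5, -210.0, 82.9]
tcp_rot: [[0.357, -0.934, -0.001], [-0.934, -0.357, -0.003], [0.003, 0.002, -1.0]]
wrist_force: [-5.1, -3.3, 6.6]
gripper_width: 0.101
```

```bash
python3 st.py
```

```text
t32.38 pos [ 492.5 -210.    82.9] yaw -69.07 F [-5.1 -3.3  6.6] T [-0.654  1.24   0.875] w0.101 j7 -94.5 tq -0.668 Ftool [ 1.3  6.  -6.6]
```

Emit:
{"api": "drive_tool", "payload": {"steps": [[0,[0,0,0],0.2],[0,[0,0,0],0.4],[0,[0,0,0],0.6],[0,[0,0,0],0.8],[0,[0,0,0],1.0]]}}

```text
clock: 32.8
eef_pos: [492.3, -210.0, 82.9]
tcp_rot: [[0.275, -0.961, -0.001], [-0.961, -0.275, -0.003], [0.003, 0.002, -1.0]]
wrist_force: [-5.5, -4.1, 7.2]
gripper_width: 0.098
```

```bash
python3 st.py
```

```text
t32.80 pos [ 492.3 -210.    82.9] yaw -74.05 F [-5.5 -4.1  7.2] T [-0.665  1.285  0.949] w0.098 j7 -99.0 tq -0.772 Ftool [ 2.5  6.4 -7.1]
```

Emit:
{"api": "drive_tool", "payload": {"steps": [[0,[0,0,0],0.28],[0,[0,0,0],0.56],[0,[0,0,0],0.84],[0,[0,0,0],1.1],[0,[0,0,0],1.35]]}}

```text
clock: 33.22
eef_pos: [491.9, -210.2, 82.9]
tcp_rot: [[0.16, -0.987, -0.002], [-0.987, -0.16, -0.003], [0.003, 0.002, -1.0]]
wrist_force: [-7.2, -2.6, 8.2]
gripper_width: 0.101
```

```bash
python3 st.py
```

```text
t33.22 pos [ 491.9 -210.2   82.9] yaw -80.80 F [-7.2 -2.6  8.2] T [-0.677  1.541  1.068] w0.101 j7 -105.3 tq -0.835 Ftool [ 1.5  7.6 -8.1]
```

Emit:
{"api": "drive_tool", "payload": {"steps": [[0.5,[0,0,0],0],[0.5,[0,0,0],0],[0.5,[0,0,0],0],[0.5,[0,0,-0.9],0],[0.5,[0,0,-1.8],0]]}}

```text
clock: 33.63
eef_pos: [493.0, -206.8, 134.9]
tcp_rot: [[0.159, -0.987, -0.004], [-0.987, -0.159, 0.0], [-0.001, 0.003, -1.0]]
wrist_force: [0.2, 0.9, 0.7]
gripper_width: 0.501
```

Emit:
{"api": "drive_tool", "payload": {"steps": [[0.5,[0.67,-0.51,0],-1.4],[0.5,[1.34,-1.02,0],-2.8],[0.5,[2.0,-1.53,0],-4.2],[0.5,[2.67,-2.04,0],-5.6],[0.5,[3.34,-2.56,0],-7.0]]}}

```text
clock: 34.05
eef_pos: [586.7, -294.5, 135.7]
tcp_rot: [[0.701, -0.713, 0.001], [-0.713, -0.701, 0.001], [-0.0, -0.002, -1.0]]
wrist_force: [0.7, 0.7, -0.1]
gripper_width: 0.504
```

Emit:
{"api": "drive_tool", "payload": {"steps": [[0.5,[0,0,0],-1.4],[0.5,[0,0,0],-2.8],[0.5,[0,0,0],-4.2],[0.5,[0,0,0],-5.6],[0.5,[0,0,0],-7.0]]}}

```text
clock: 34.47
eef_pos: [585.7, -294.0, 135.6]
tcp_rot: [[0.983, -0.183, 0.001], [-0.183, -0.983, 0.001], [0.001, -0.001, -1.0]]
wrist_force: [0.3, -0.3, 0.1]
gripper_width: 0.504
```

Emit:
{"api": "drive_tool", "payload": {"steps": [[0.5,[0,0,0],-1.4],[0.5,[0,0,0],-2.8],[0.5,[0,0,0],-4.2],[0.5,[0,0,0],-5.6],[0.5,[0,0,0.3],-7.2]]}}

```text
clock: 34.88
eef_pos: [586.8, -294.8, 128.2]
tcp_rot: [[0.909, 0.417, 0.004], [0.417, -0.909, -0.001], [0.003, 0.002, -1.0]]
wrist_force: [0.4, 0.7, 0.1]
gripper_width: 0.503
```

```bash
python3 st.py
```

```text
t34.88 pos [ 586.8 -294.8  128.2] yaw 24.64 F [0.4 0.7 0.1] T [-0.019 -0.011 -0.009] w0.503 j7 -21.9 tq -1.158 Ftool [ 0.7 -0.4 -0.1]
```

Emit:
{"api": "drive_tool", "payload": {"steps": [[0.5,[-0.05,-0.04,0.7],0],[0.5,[-0.05,-0.04,1.5],0],[0.5,[-0.05,-0.04,1.5],0],[0,[-0.05,-0.04,1.5],0],[0,[-0.05,-0.04,1.5],0]]}}

```text
clock: 35.3
eef_pos: [584.2, -294.5, 82.6]
tcp_rot: [[0.911, 0.411, 0.001], [0.411, -0.911, -0.001], [0.001, 0.001, -1.0]]
wrist_force: [0.2, 0.3, -0.2]
gripper_width: 0.231
```

Emit:
{"api": "drive_tool", "payload": {"steps": [[0,[0,0,0],0],[0,[0,0,0],0],[0,[0,0,0],0],[0,[0,0,0],0],[0,[0,0,0],0.2]]}}

```text
clock: 35.72
eef_pos: [584.1, -294.1, 83.2]
tcp_rot: [[0.918, 0.396, 0.002], [0.396, -0.918, 0.0], [0.002, 0.001, -1.0]]
wrist_force: [-2.3, 2.6, 6.5]
gripper_width: 0.099
```

```bash
python3 st.py
```

```text
t35.72 pos [ 584.1 -294.1   83.2] yaw 23.31 F [-2.3  2.6  6.5] T [0.465 0.393 0.182] w0.099 j7 -21.3 tq 0.049 Ftool [-1.  -3.2 -6.5]
```

Emit:
{"api": "drive_tool", "payload": {"steps": [[0,[0,0,0],0.25],[0,[0,0,0],0.5],[0,[0,0,0],0.75],[0,[0,0,0],1.0],[0,[0,0,0],1.25]]}}

```text
clock: 36.13
eef_pos: [584.1, -294.2, 83.2]
tcp_rot: [[0.956, 0.294, 0.002], [0.294, -0.956, -0.0], [0.002, 0.001, -1.0]]
wrist_force: [-2.2, 1.9, 6.5]
gripper_width: 0.101
```

Emit:
{"api": "drive_tool", "payload": {"steps": [[0,[0,0,0],0.25],[0,[0,0,0],0.5],[0,[0,0,0],0.75],[0,[0,0,0],1.0],[0,[0,0,0],1.25]]}}

```text
clock: 36.55
eef_pos: [584.1, -294.2, 83.2]
tcp_rot: [[0.982, 0.19, 0.002], [0.19, -0.982, -0.001], [0.001, 0.001, -1.0]]
wrist_force: [-2.4, 2.1, 6.8]
gripper_width: 0.101
```

```bash
python3 st.py
```

```text
t36.55 pos [ 584.1 -294.2   83.2] yaw 10.93 F [-2.4  2.1  6.8] T [0.398 0.386 0.712] w0.101 j7 -31.7 tq -0.605 Ftool [-2.  -2.5 -6.8]
```

Emit:
{"api": "drive_tool", "payload": {"steps": [[0,[0,0,0],0.25],[0,[0,0,0],0.5],[0,[0,0,0],0.75],[0,[0,0,0],1.0],[0,[0,0,0],1.25]]}}

```text
clock: 36.97
eef_pos: [584.1, -294.2, 83.2]
tcp_rot: [[0.997, 0.082, 0.001], [0.082, -0.997, -0.001], [0.001, 0.001, -1.0]]
wrist_force: [-1.8, 2.2, 5.8]
gripper_width: 0.103
```

```bash
python3 st.py
```

```text
t36.97 pos [ 584.1 -294.2   83.2] yaw 4.70 F [-1.8  2.2  5.8] T [0.327 0.411 0.825] w0.103 j7 -36.9 tq -0.689 Ftool [-1.6 -2.4 -5.8]
```

Emit:
{"api": "drive_tool", "payload": {"steps": [[0,[0,0,0],0.2],[0,[0,0,0],0.4],[0,[0,0,0],0.6],[0,[0,0,0],0.8],[0,[0,0,0],1.0]]}}

```text
clock: 37.38
eef_pos: [584.1, -294.3, 83.2]
tcp_rot: [[1.0, -0.005, 0.001], [-0.005, -1.0, -0.001], [0.001, 0.001, -1.0]]
wrist_force: [-1.6, 1.5, 6.3]
gripper_width: 0.099
```

```bash
python3 st.py
```

```text
t37.38 pos [ 584.1 -294.3   83.2] yaw -0.27 F [-1.6  1.5  6.3] T [0.371 0.476 0.951] w0.099 j7 -41.0 tq -0.792 Ftool [-1.6 -1.5 -6.3]
```

Emit:
{"api": "drive_tool", "payload": {"steps": [[0,[0,0,0],0.25],[0,[0,0,0],0.5],[0,[0,0,0],0.75],[0,[0,0,0],1.0],[0,[0,0,0],1.15]]}}

```text
clock: 37.8
eef_pos: [584.1, -294.3, 83.2]
tcp_rot: [[0.995, -0.105, 0.001], [-0.105, -0.995, -0.001], [0.001, 0.001, -1.0]]
wrist_force: [-1.8, 0.6, 5.5]
gripper_width: 0.105
```

```bash
python3 st.py
```

```text
t37.80 pos [ 584.1 -294.3   83.2] yaw -6.01 F [-1.8  0.6  5.5] T [0.333 0.429 1.029] w0.105 j7 -45.8 tq -0.951 Ftool [-1.9 -0.4 -5.5]
```

Emit:
{"api": "drive_tool", "payload": {"steps": [[0.5,[0,0,0],0],[0.5,[0,0,0],0],[0.5,[0,0,0],0],[0.5,[0,0,-0.9],0],[0.5,[0,0,-1.8],0]]}}

```text
clock: 38.22
eef_pos: [582.0, -293.7, 134.3]
tcp_rot: [[0.994, -0.109, -0.004], [-0.109, -0.994, 0.001], [-0.004, -0.001, -1.0]]
wrist_force: [-0.1, -0.3, 0.8]
gripper_width: 0.505
```

Emit:
{"api": "drive_tool", "payload": {"steps": [[0.5,[-0.3,-0.3,-1.2],0],[0.5,[-0.6,-0.6,-2.4],0],[0.5,[-0.9,-0.9,-3.4],0],[0.5,[-0.9,-0.9,-3.4],0],[0.5,[-0.9,-0.9,-3.4],0]]}}

```text
clock: 38.63
eef_pos: [559.9, -264.8, 239.3]
tcp_rot: [[0.994, -0.108, 0.004], [-0.108, -0.994, -0.0], [0.004, 0.0, -1.0]]
wrist_force: [1.7, 0.4, -1.3]
gripper_width: 0.501
```

Emit:
{"api": "drive_tool", "payload": {"steps": [[0.5,[0,0,0],0],[0.5,[0,0,0],0],[0.5,[0,0,0],0],[0.5,[0,0,0],0],[0.5,[0,0,0],0]]}}

```text
clock: 39.05
eef_pos: [559.1, -264.5, 236.6]
tcp_rot: [[0.994, -0.109, -0.002], [-0.109, -0.994, 0.0], [-0.002, 0.0, -1.0]]
wrist_force: [0.0, -0.3, 0.3]
gripper_width: 0.501
```

```bash
python3 st.py
python3 - <<'E'
from meas import *
m=optics.camera_model("wrist")
im=optics.camera("wrist");cv2.imwrite("pics/w5.png",im)
g=[proj(m,(x,y,111)) for x,y in[(495,-297.5),(493,-208.5),(585,-294.5),(583,-204.8)]];print(np.round(g))
knobs(im,m,g,R=28)
E
```

```text
t39.05 pos [ 559.1 -264.5  236.6] yaw -6.24 F [ 0.  -0.3  0.3] T [-0.033 -0.024  0.023] w0.501 j7 -54.0 tq 0.000 Ftool [ 0.1  0.3 -0.3]
[[291. 235.]
 [198. 246.]
 [280. 140.]
 [178. 153.]]
[ 494.6 -298.1] dir 142.7 rect [19.4 45. ] 96
[ 488.9 -214.4] dir 151.8 rect [24.3 55.3] 4
[ 585.1 -295.2] dir 15.6 rect [48.1 15.7] 110
[ 582.3 -204.3] dir 5.6 rect [47.5 19.7] 111
```

View pics/w5.png

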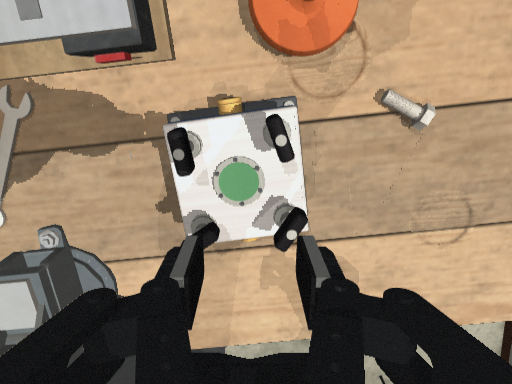

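The wrist view shows the bars at about (181,151), (280,138), (291,235) and (205,235). The oil can and bolt sit where they were, and nothing is touching the arm. Measured from the pictures, knobs K1, K3 and K4 have each turned about 20–24° past where resistance began. That agrees with the felt moments, so I'm handing in.

```bash
python3 -c "
from bench import hand_in
print(hand_in())"
```

```text
the job is handed in; nothing more can be done
None
```

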